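# Load a canister under a hood with a folding stay

## Task

Load the orange-capped canister into the white sample chamber: raise the hood by its steel bar until the folding stay snaps over its lock point, let the hood rest on the locked stay, and stand the canister upright, fully on the round steel plate inside. Then lift the hood slightly so that it is clear of the lock, pull the stay's knee back into its folded side by the red knob, and lower the hood gently until it is fully shut on the canister. Do not drop or tip the canister, do not strike the canister rack or its copper gas line, and leave the other canisters, the gas monitor and the jar where they stand.

Things in the scene. Friction and masses are not known exactly. Their poses are not given: they have to be found in the camera images.
- chamber: White sample chamber, fixed, 210 (x) x 200 (y) x 60 mm high without its hood; open top, walls 6 mm, inner floor 20 mm above the bench. Origin: centre of its underside; x axis runs from its front (black wall, bar handle) to its rear (hinge); yaw varies. It stands left or right of the canister rack. The folding stay is on its +y side.
- plate (a point): Centre of the round steel plate (84 mm across, flush) on the chamber's inner floor, where the canister is to stand; on the chamber's centre line.
- lid (a joint): Hood angle, rad: 0 shut, grows opening. The locked stay holds it at about 1.31. Stay stretched straight at 1.354; from 1.36 to the hard limit at 1.41 slot play leaves the knee free to pass either way. Hood 0.6 kg, mass centre 110 mm from the hinge; stiff hinge (0.45 N m friction, 0.5 N m s/rad damping): stays where left above 0.9 rad, also in the free range, sinks slowly below 0.8.
- lid_hinge (a point): Middle of the hood's hinge line, which runs along the chamber's y axis, at the rear top edge of the chamber, 60 mm above the bench.
- lid_handle (a point): Middle of the hood's bar handle: round steel bar 12 mm thick, 120 mm long, along the chamber's y axis, a leg at each end, 45 mm off the hood's front face. Moves with the hood; hood shut, it is 255 mm in front of and 12 mm above the hinge line. The hood is a shell 210 x 200 x 32 mm.
- stay_knee (a joint): Knee angle of the folding stay, rad: 0 folded up with the hood shut, 2.99 its two bars in line, 3.44 locked over-centre at its stop. A light spring (about 1 N at the knob) pushes it towards locked whenever the hood leaves it free. Drawn back to about 2.1 it has pulled the hood down to about 1.25, where the hood's stiffness keeps the knee folded.
- stay_knob (a point): Middle of the grip of the red knob at the stay's knee: a round pin 16 mm thick along the chamber's y axis, its free 36 mm on the side away from the chamber. The stay is two flat bars, 105 mm between pivots, in the upright plane 105 to 115 mm from the chamber's centre line. The knob circles stay_pivot at radius 105 mm; folding moves it rearward (chamber +x) and down.
- stay_pivot (a point): Point on the axis of the stay's fixed lower pivot, in line with the knob's grip (134 mm from the chamber's centre line), 45 mm in front of the chamber's centre, 40 mm above the bench. Seen from it the locked knob stands about 70 degrees above level towards the rear; drawn back to about 35 degrees above level it is well folded.
- rack: White plate 110 x 310 x 8 mm, fixed, with three canisters in a row along its y axis, about 85 mm apart. Origin: under the row's middle, on the bench; yaw varies. A fixed copper gas line 16 mm thick runs along y 22 mm behind (+x) the origin, axis 130 mm above the bench, on posts at y = +-148 mm. It bars an upright gripper: come in tilted from the front (-x).
- canister: The canister to load: steel cylinder with an orange cap, 36 mm across, 60 mm tall, about 120 g. Origin: centre of its underside, z up its axis. It stands on the rack plate, 8 mm above the bench, in any of the three places.
- blue_canister: Same canister with a blue cap; bystander.
- white_canister: Same canister with a white cap; bystander.
- gas_monitor: Yellow gas monitor lying on the bench, 65 x 50 x 26 mm; bystander. Origin: centre of its underside.
- reagent: Closed jar 60 mm across, 110 mm tall; bystander behind the work. Origin: centre of its underside.
There are look-alikes about, which are no part of the job. Leave any green look-alike of the canister alone.

How it is judged (in metres and radians):
On the way, in this order (a step that is already met when the one before it is completed fails the run):
1. the hood is open and rests on the locked stay (value of joint lid between 1.26 and 1.34 rad and value of joint stay_knee above 3.25 rad), for 0.2 s.
2. the canister stands on the plate, let go, with the hood still resting on the locked stay (all of step 1 and horizontal distance between canister and plate below 0.026 m and angle between canister's own z axis and vertical below 0.12 rad and z of canister in the frame of plate between -0.006 and 0.006 m and contact force between the fingers and canister below 0.1 N), for 0.2 s.
3. the hood is lifted clear of the lock with the knee not yet moved (value of joint lid above 1.358 rad and value of joint stay_knee above 3.2 rad), for 0.1 s.
4. the knee is folded back past straight while the hood is still up (value of joint stay_knee below 2.6 rad and value of joint lid above 0.9 rad), for 0.1 s.
At the end, for the whole second after the job is handed in: The hood is shut (within 0.04 rad) and at rest; inside, the canister stands upright (within 0.12 rad) at rest on the plate, within 26 mm of its centre; the bystanders are within 30 mm of where they began (horizontal distance between canister and plate below 0.026 m and angle between canister's own z axis and vertical below 0.12 rad and z of canister in the frame of plate between -0.006 and 0.006 m and value of joint lid below 0.04 rad and velocity of joint lid between -0.05 and 0.05 rad/s and linear speed of canister below 0.02 m/s and distance of each of blue_canister, white_canister, gas_monitor, reagent from where it was at the start of the episode below 0.03 m); the robot touches nothing.
It fails at once if a bystander is moved by more than 30 mm or tipped over (distance of any of blue_canister, white_canister, gas_monitor, reagent from where it was at the start of the episode above 0.03 m or angle between any of blue_canister, white_canister, gas_monitor, reagent's own z axis and vertical above 0.5 rad).
It fails at once if the hood is slammed (closing faster than 1.2 rad/s over its last 0.35 rad) (value of joint lid below 0.35 rad and velocity of joint lid below -1.2 rad/s).
It fails at once if the canister is tipped by more than 0.6 rad (angle between canister's own z axis and vertical above 0.6 rad).
It fails at once if the canister is dropped: let go more than 15 mm above the plate (horizontal distance between canister and plate below 0.1 m and z of canister in the frame of plate above 0.015 m and contact force between the fingers and canister below 0.1 N).
It fails at once if the rack or its gas line is struck with more than 12 N (contact force between any of the fingers, the arm and rack above 12 N).
It also fails if it takes over 72 s, if anything falls off the work surface, if the arm or the gripper's body presses on something with over 40 N, if the wrist force passes 120 N, or if a joint passes its speed limit or range.

## Robot

A 7-joint arm with a two-finger parallel gripper is mounted at the origin on the work surface. World frame = base frame: x ahead of the robot, y to its left, z up, the work surface at z = 0. Lengths are in m, angles in degrees, forces in N, time in s.
With the tool pointing down it reaches from about 0.425 to 1.025 m from the base axis. Payload 9.4 kg.
Tool frame: the origin (TCP) lies between the finger pads; the fingertips stand 14 mm ahead of it and the grasp point (between the pads) lies 5 mm behind it; z points along the fingers, y is the line along which they close (so a half turn about z gives the same grasp; the last joint's range is limited). The gripper opens to 93 mm and grips with 3 to 60 N. Pads are 15 mm wide; open, the fingers measure 128 mm over their backs; the gripper's body (75 mm by 188 mm) begins 65 mm behind the grasp point.
Start: joints at [-80.254, 34.337, -0.143, 91.639, 0.103, 54.024, -4.572], TCP at [0.177, 0.703, 0.233] pointing down, gripper open.
Joint ranges: [-147.43, 147.43], [-19.82, 112.94], [-74.19, 73.91], [6.32, 146.72], [-59.91, 239.91], [6.04, 106.73], [-150.56, 150.56]. Speed limits (degrees/s): [127.2, 127.2, 172.46, 172.46, 180, 180, 180].

## Interface

Orientations are given as a 3x3 rotation matrix whose columns are the frame's x, y, z axes.
In Python, from bench import env gives the robot as it stands.
- The arm moves only by the tool play_rows, never from a script. Its argument "moves" is a list of rows, each a list of 7 numbers: the shift along the tool's x, y, z in m, then the turn, a rotation vector about the tool's x, y, z in degrees, then the gripper's target within -1 to 1 (shut at 1, half-way at 0, fully open at -1). In form: [[x, y, z, rx, ry, rz, claw], ...]. A call has 1 to 8 rows; each row is the pose to reach, as a shift and turn from the pose commanded when the call began, along the tool's axes at that moment; what a row does not reach only later rows make up. A row lasts 1/8 s, in which the tool goes at most 62.5 mm and 10.7 degrees, less where a joint would pass 70% of its speed; a pose out of reach is approached as far as the arm can. A call with a gripper value outside its range is refused whole. The fingers move at their own pace and stop on an object; "force" is the grip in N (left out, the last holds). Time passes only in rows, so rows that repeat a pose let the fingers close. It gives the time, the measured TCP pose, the force, the opening and the grip force at its end, in the units of the state.
- env.get_state(): the state, without advancing time (a new reading comes with each control period).
- env.grab_frame(name): name is "side" or "top"; returns (picture, depth): 480x640x3 uint8, blue, green, red; 480x640 float32, m along the optical axis (not along the pixel's ray), 0 where there is no reading.
- env.calibration(name): a dict with "fx", "fy", "cx", "cy" (pixels), "k1" (the pictures are not rectified: a ray, as slopes to the right and down, at radius r is drawn at 1 + k1 r^2 times it, then the intrinsics apply), "rvec" (rotation vector, rad) and "tvec" (3), from world to camera coordinates, as OpenCV has them. Camera axes: x right, y down, z forward; pixel columns grow to the right and rows downward; lengths in m; the calibration is good to about 2 mm. A picture is of the moment at which its call begins. calibration takes no time and is no camera call.
- env.sign_off(): hands the job in; it is judged then, once.
The state is a dict: "time_s": time; "qpos": joint angles; "qd": joint speeds; "joint_efforts": joint torques, N m; "ee_pos": TCP position; "tool_rot": TCP orientation; "wrist_force": force on the tool from outside, world axes, zero at the start; "moment": the same for the moment, N m; "finger_gap": finger opening in m; "finger_force": force on a finger pad.
Only numpy, scipy, OpenCV 4.12 (cv2) and the standard library are available. Lean on these libraries where they do the work, as an engineer would, in place of code of your own. Each camera call takes 0.05 s, during which the arm holds its last target. There are 200 camera calls.

## Working session

There is one attempt and no reset: what is moved stays moved. The work goes in short steps, Python scripts to look and compute and a tool call to move; the robot and the scene stay as the last step left them, time stands still between calls to the robot, and variables do not carry over. Pictures are saved under pics/ and viewed, at most 10 in all, crops included, and the job is handed in when it is done.

Besides the shell and the picture viewer there is one more tool, called as name([rows], argument=value, ...), one row to a line, values as JSON. play_rows: Moves the arm, as the interface text tells. Its arguments: {"type":"object","properties":{"moves":{"type":"array"},"force":{"type":"number"}},"required":["moves"]}

```bash
mkdir -p pics; ls
cat > h.py <<'E'
import numpy as np, cv2
from bench import env
from scipy.spatial.transform import Rotation as R
def cam(n):
    c=env.calibration(n); Rm=cv2.Rodrigues(np.array(c["rvec"],float))[0]; return c,Rm,np.array(c["tvec"],float).ravel()
def pts(n,dep,uv):
    c,Rm,t=cam(n); uv=np.atleast_2d(np.array(uv,float))
    K=np.array([[c["fx"],0,c["cx"]],[0,c["fy"],c["cy"]],[0,0,1]])
    xy=cv2.undistortPoints(uv.reshape(-1,1,2),K,np.array([c["k1"],0,0,0,0.])).reshape(-1,2)
    if np.ndim(dep)==2: z=np.array([dep[int(round(v)),int(round(u))] for u,v in uv])
    else: z=dep
    P=np.c_[xy,np.ones(len(xy))]*np.reshape(z,(-1,1))
    return (P-t)@Rm
def cloud(n,dep):
    v,u=np.mgrid[0:480,0:640]; return pts(n,dep.ravel(),np.c_[u.ravel(),v.ravel()]).reshape(480,640,3)
E
python3 - <<'E'
from h import *
for n in ("top","side"):
    im,d=env.grab_frame(n); cv2.imwrite(f"pics/{n}0.png",im); np.save(f"{n}0.npy",d); print(n,env.calibration(n))
print(env.get_state())
E
```

```text
pics
top {'fx': 458.59241461615585, 'fy': 458.59241461615585, 'cx': 321.43750537132786, 'cy': 236.06528013420544, 'k1': -0.1047253933916241, 'rvec': array([ 2.12842264, -2.16214288,  0.19398289]), 'tvec': array([0.02283384, 0.57517404, 0.83627345])}
side {'fx': 498.6908541285129, 'fy': 498.6908541285129, 'cx': 313.01572389802345, 'cy': 232.2295780979834, 'k1': 0.020172711867721276, 'rvec': array([ 2.20532963, -0.47049753,  0.20153536]), 'tvec': array([-0.48522312,  0.20876088,  0.80562397])}
{'time_s': 0.1, 'qpos': array([-80.25184421,  34.38213494,  -0.14618125,  91.67438031,
         0.10315367,  54.02435597,  -4.57198175]), 'qd': array([ 0.01427209, -0.09494532,  0.02050463, -0.0310176 , -0.0520381 ,
       -0.02938161,  0.00842218]), 'joint_efforts': array([ 5.32589271e-03, -7.66556096e+01,  1.50161136e+00, -2.52941412e+01,
       -5.24146983e-02,  1.35513686e-02,  6.65623043e-05]), 'ee_pos': array([0.17705275, 0.70263132, 0.23183069]), 'tool_rot': array([[-9.69706911e-01,  2.44271280e-01, -2.19688595e-04],
       [ 2.44271346e-01,  9.69705920e-01, -1.39204441e-03],
       [-1.27003138e-04, -1.40353871e-03, -9.99999007e-01]]), 'wrist_force': array([ 0.36464436, -0.06328571,  0.37664891]), 'moment': array([0.07004985, 0.01003822, 0.03398813]), 'finger_force': 0.0, 'finger_gap': 0.09288189588285024}
```

View pics/top0.png

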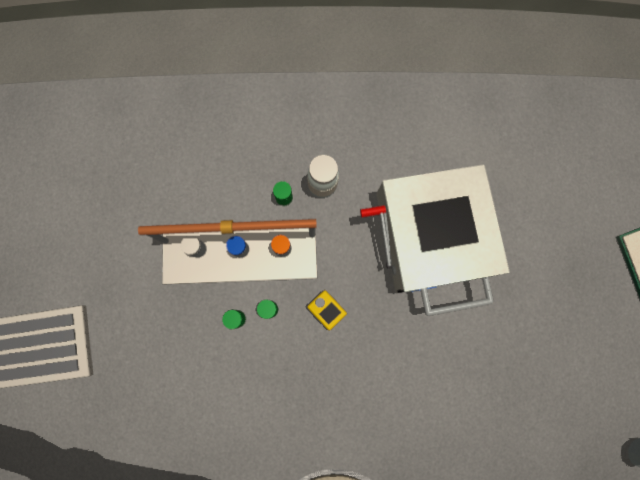

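View pics/side0.png

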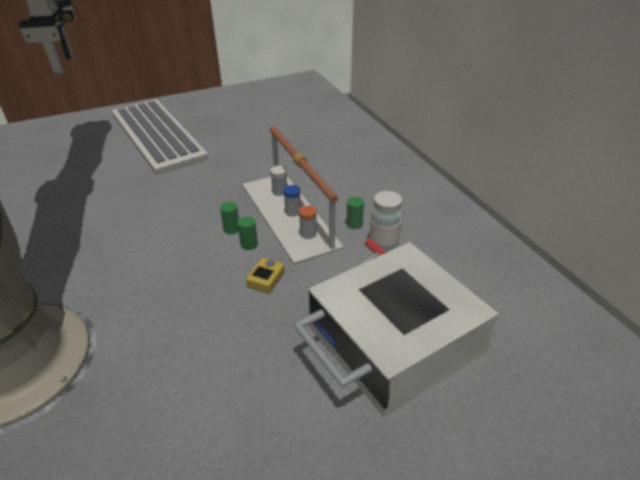

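Top view: the orange cap at (281,245) stands on the rack as its rightmost canister. Blue is at (236,246) and white at (191,247). The green look-alikes are at (233,319), (267,309) and (283,192). The chamber is at right with its bar at (458,308) and the red knob at (373,212). The orange-capped one on the rack matches the description. Now I'll measure.

Run:
```python
from h import *
d=np.load("top0.npy"); im=cv2.imread("pics/top0.png"); C=cloud("top",d)
hsv=cv2.cvtColor(im,cv2.COLOR_BGR2HSV)
def rect(m,n):
    P=C[m&(d>0)]; r=cv2.minAreaRect((P[:,:2]*1000).astype(np.float32)); print(n,len(P),"rect",np.round(r[0]),np.round(r[1]),round(r[2],1),"z",np.percentile(P[:,2],[5,50,95]).round(4),"mean",P.mean(0).round(4))
    return P
u=np.arange(640)[None,:].repeat(480,0); v=np.arange(480)[:,None].repeat(640,1)
box=lambda a,b,c,e:(u>a)&(u<b)&(v>c)&(v<e)
m=box(375,515,150,300)&(C[...,2]>.085)&(C[...,2]<.1)
m=cv2.erode(m.astype(np.uint8),np.ones((3,3)))>0
rect(m,"hood")
rect(box(415,500,288,320)&(C[...,2]>.05)&(C[...,2]<.1),"bar")
red=(hsv[...,1]>180)&((hsv[...,0]<5)|(hsv[...,0]>174))&box(350,395,195,230); P=rect(red,"knob")
for n,b in dict(orange=(270,292,234,257),blue=(226,247,236,257),white=(181,202,237,257)).items():
    rect(box(*b)&(C[...,2]>.062)&(C[...,2]<.08),n)
rect(box(150,325,225,290)&(C[...,2]>.004)&(C[...,2]<.013),"rack")
rect(box(135,320,215,240)&(C[...,2]>.125),"pipe")
rect(box(300,350,285,335)&(C[...,2]>.02),"mon")
rect(box(300,350,150,200)&(C[...,2]>.1),"jar")
rect(box(265,300,175,210)&(C[...,2]>.05),"green")
s=np.load("side0.npy"); im=cv2.imread("pics/side0.png")
cv2.imwrite("pics/crop0.png",np.vstack([cv2.resize(cv2.imread("pics/top0.png")[190:300,160:340],None,fx=3,fy=3),cv2.resize(cv2.imread("pics/top0.png")[190:280,350:530],None,fx=3,fy=3,interpolation=2)]))
print("bench",C[380,400])
```

```text
hood 10949 rect [ 582. -206.] [208. 218.] 9.3 z [0.0899 0.0923 0.0947] mean [ 0.5818 -0.2142  0.0923]
bar 647 rect [ 444. -231.] [145.  48.] 88.6 z [0.073  0.0769 0.08  ] mean [ 0.4409 -0.2281  0.0768]
knob 183 rect [619. -87.] [25. 57.] 30.2 z [0.0846 0.088  0.0905] mean [ 0.615  -0.0814  0.0869]
orange 284 rect [558.  92.] [34. 34.] 0.2 z [0.0652 0.0677 0.0701] mean [0.5575 0.0918 0.0677]
blue 264 rect [557. 176.] [32. 31.] 89.5 z [0.0652 0.0677 0.0701] mean [0.5574 0.1756 0.0677]
white 249 rect [558. 261.] [33. 29.] 89.7 z [0.0652 0.0675 0.0704] mean [0.5583 0.2614 0.0676]
rack 6403 rect [540. 179.] [330. 119.] 89.2 z [0.0052 0.0078 0.0105] mean [0.5397 0.1774 0.0079]
pipe 1695 rect [580. 181.] [ 24. 313.] 2.8 z [0.1314 0.1364 0.1402] mean [0.5793 0.1801 0.1361]
mon 878 rect [436.   5.] [65. 50.] 42.1 z [0.0231 0.0262 0.0292] mean [0.4353 0.0054 0.0262]
jar 659 rect [691.  10.] [52. 53.] 89.0 z [0.1069 0.1099 0.1122] mean [0.6899 0.01   0.1097]
green 277 rect [664.  89.] [35. 34.] 74.8 z [0.0557 0.0596 0.0621] mean [0.6634 0.0889 0.0593]
bench [ 2.95069083e-01 -1.36191763e-01  2.52331740e-04]
```

View pics/crop0.png

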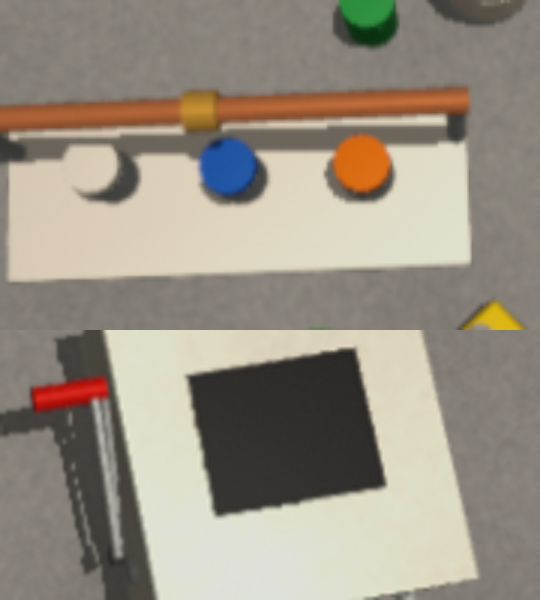

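Run:
```python
from h import *
d=np.load("top0.npy"); im=cv2.imread("pics/top0.png"); C=cloud("top",d)
v,u=np.mgrid[0:480,0:640]
m=((u>375)&(u<515)&(v>150)&(v<300)&(C[...,2]>.082)&(im.min(2)>130)).astype(np.uint8)
m[200:255,412:480]=1
m=cv2.morphologyEx(m,cv2.MORPH_OPEN,np.ones((5,5)))
c=max(cv2.findContours(m,0,1)[0],key=cv2.contourArea)[:,0].astype(float)
c_,Rm,t=cam("top"); o=-Rm.T@t
ray=pts("top",np.ones(len(c)),c)-o; P=o+ray*((.092-o[2])/ray[:,2])[:,None]
r=cv2.minAreaRect((P[:,:2]*1000).astype(np.float32)); print(r, cv2.boxPoints(r).round(), "cam",o.round(3))
ap=cv2.approxPolyDP(cv2.convexHull(c.astype(np.int32)),8,True)[:,0].astype(float); ray=pts("top",np.ones(len(ap)),ap)-o; Q=o+ray*((.092-o[2])/ray[:,2])[:,None]; print(ap,Q.round(4))
# bar line: bar axis at z .072 
m=(C[...,2]>.065)&(C[...,2]<.09)&(v>300)&(v<320)&(u>415)&(u<500); B=C[m]; 
a=np.radians(9.5); ex=np.array([np.cos(a),np.sin(a)]); ey=np.array([-ex[1],ex[0]])
X=B[:,:2]@ex; Y=B[:,:2]@ey; print("bar x pctl",np.percentile(X,[2,10,50,90]),"y",np.percentile(Y,[1,99]),"slope",np.polyfit(Y,X,1), B[:,2].max())
hsv=cv2.cvtColor(im,cv2.COLOR_BGR2HSV)
red=(hsv[...,1]>150)&((hsv[...,0]<6)|(hsv[...,0]>174))&(u>350)&(u<395)&(v>195)&(v<230)
K=C[red&(C[...,2]>.07)]; print("knob",K.mean(0), np.percentile(K@np.r_[ex,0],[5,50,95]),np.percentile(K@np.r_[ey,0],[2,98]))
print("px",np.argwhere(red).min(0),np.argwhere(red).max(0))
```

```text
((584.4111328125, -216.065185546875), (210.96798706054688, 201.41915893554688), 8.619823455810547) [[ 465. -132.]
 [ 495. -331.]
 [ 704. -300.]
 [ 674. -101.]] cam [0.433 0.031 0.918]
[[483. 166.]
 [507. 272.]
 [404. 290.]
 [384. 181.]] [[ 0.6995 -0.297   0.092 ]
 [ 0.4959 -0.3271  0.092 ]
 [ 0.4673 -0.1326  0.092 ]
 [ 0.6708 -0.1042  0.092 ]]
bar x pctl [0.38429883 0.38555886 0.39068069 0.39996649] y [-0.3666863  -0.24149032] slope [0.08265557 0.41609736] 0.0823025917006163
knob [ 0.61358641 -0.08062088  0.09180124] [0.58621966 0.59251763 0.59957999] [-0.2046965  -0.15966895]
px [205 361] [216 385]
```

```bash
cat >> h.py <<'E'
import json
ya=np.radians(8.62); ex=np.array([np.cos(ya),np.sin(ya),0]); ey=np.array([-ex[1],ex[0],0]); Z=np.array([0,0,1.])
ctr=np.array([.5844,-.2161,0]); hinge=ctr+.105*ex+.06*Z; piv=ctr-.045*ex+.134*ey+.04*Z
def hand(th): a=th+np.arctan2(12,255); r=.2553; return hinge-r*np.cos(a)*ex+r*np.sin(a)*Z
def knob(deg): a=np.radians(deg); return piv+.105*(np.cos(a)*ex+np.sin(a)*Z)
def rot(y,z): y=y/np.linalg.norm(y); z=z/np.linalg.norm(z); return np.c_[np.cross(y,z),y,z]
def fwd(t,e=ex): t=np.radians(t); return rot(np.cos(t)*e+np.sin(t)*Z, np.sin(t)*e-np.cos(t)*Z)   # closes fore-aft
def lat(t,e): t=np.radians(t); z=np.sin(t)*e-np.cos(t)*Z; return rot(np.cross(e,Z),z)  # closes sideways, y = e x Z (to the right)
def tcp(p,Rm,back=.005): return p+back*Rm[:,2]
def plan(wps,start=None):
    """wps: list of (pos,R,claw,nrows); prints calls of <=8 rows from the commanded pose in cmd.json (or start)"""
    if start is None: j=json.load(open("cmd.json")); p,Rm=np.array(j["p"]),np.array(j["R"])
    else: p,Rm=start
    seq=[]
    for q,Q,c,n in wps:
        rv=R.from_matrix(Rm.T@Q).as_rotvec()
        need=max(np.linalg.norm(q-p)/.060,np.degrees(np.linalg.norm(rv))/10.3)
        if n<need: n=int(np.ceil(need))
        seq+=[(p+(q-p)*k/n,Rm@R.from_rotvec(rv*k/n).as_matrix(),c) for k in range(1,n+1)]; p,Rm=q,Q
    if start is None: p0,R0=np.array(j["p"]),np.array(j["R"])
    else: p0,R0=start
    for i in range(0,len(seq),8):
        rows=[]
        for q,Q,c in seq[i:i+8]:
            rows.append([round(float(x),4) for x in R0.T@(q-p0)]+[round(float(x),1) for x in R.from_matrix(R0.T@Q).as_rotvec(degrees=True)]+[c])
        print(json.dumps(rows).replace(" ",""))
        p0,R0=p0+R0@np.array(rows[-1][:3]),R0@R.from_rotvec(rows[-1][3:6],degrees=True).as_matrix()
    json.dump(dict(p=p0.tolist(),R=R0.tolist()),open("cmd.json","w"))
def check():
    s=env.get_state(); j=json.load(open("cmd.json")); print("t",round(s["time_s"],2),"tcp",s["ee_pos"].round(4),"err",(s["ee_pos"]-j["p"]).round(4),"rot",np.degrees(R.from_matrix(np.array(j["R"]).T@s["tool_rot"]).magnitude()).round(2),"F",s["wrist_force"].round(1),"gap",round(s["finger_gap"],4),"q",s["qpos"].round(0)); return s
E
python3 - <<'E'
from h import *
s=env.get_state(); s0=(s["ee_pos"]+[0,0,.0012],s["tool_rot"])
F=fwd(15); b=hand(0); print(b)
g=tcp(b,F)
def az(a,r,z): a=np.radians(a); return np.array([r*np.cos(a),r*np.sin(a),z])
Y=lambda a: fwd(0,np.array([np.cos(np.radians(a)),np.sin(np.radians(a)),0]))
plan([(az(40,.6,.26),Y(55),.35,8),(az(5,.53,.26),Y(30),.35,8),(g-.13*F[:,2],F,.35,8),(g,F,.35,6),(g,F,.35,2)],s0)
E
```

```text
[ 0.4360768  -0.23858474  0.07200084]
[[-0.0439,-0.0298,-0.0033,-0.0,0.0,2.6,0.35],[-0.0879,-0.0596,-0.0066,-0.0,0.0,5.2,0.35],[-0.1318,-0.0894,-0.01,-0.0,0.0,7.8,0.35],[-0.1757,-0.1192,-0.0133,-0.0,0.0,10.4,0.35],[-0.2197,-0.149,-0.0166,-0.0,0.0,13.0,0.35],[-0.2636,-0.1788,-0.0199,-0.1,0.0,15.6,0.35],[-0.3075,-0.2086,-0.0233,-0.1,0.0,18.3,0.35],[-0.3514,-0.2384,-0.0266,-0.1,0.0,20.9,0.35]]
[[-0.0314,-0.0298,0.0,0.0,0.0,3.1,0.35],[-0.0627,-0.0596,0.0,0.0,0.0,6.2,0.35],[-0.0941,-0.0895,-0.0,0.0,0.0,9.3,0.35],[-0.1255,-0.1193,-0.0,0.0,0.0,12.5,0.35],[-0.1568,-0.1491,-0.0,0.0,0.0,15.6,0.35],[-0.1882,-0.179,-0.0,0.0,0.0,18.7,0.35],[-0.2195,-0.2088,-0.0,0.0,0.0,21.8,0.35],[-0.2509,-0.2387,-0.0,0.0,0.0,25.0,0.35]]
[[-0.0236,-0.0315,0.0084,-1.8,-0.3,2.6,0.35],[-0.0472,-0.063,0.0168,-3.7,-0.7,5.3,0.35],[-0.0709,-0.0945,0.0252,-5.5,-1.0,7.9,0.35],[-0.0945,-0.126,0.0336,-7.4,-1.4,10.6,0.35],[-0.1181,-0.1575,0.0419,-9.2,-1.7,13.2,0.35],[-0.1418,-0.189,0.0503,-11.1,-2.1,15.9,0.35],[-0.1654,-0.2205,0.0587,-12.9,-2.4,18.6,0.35],[-0.189,-0.252,0.0671,-14.8,-2.8,21.2,0.35]]
[[-0.0,0.0,0.0217,0.0,0.0,0.0,0.35],[-0.0,0.0,0.0434,0.0,0.0,0.0,0.35],[-0.0,0.0,0.065,0.0,0.0,0.0,0.35],[-0.0,0.0,0.0867,0.0,0.0,0.0,0.35],[-0.0,0.0,0.1084,0.0,0.0,0.0,0.35],[-0.0,0.0,0.13,0.0,0.0,0.0,0.35],[-0.0,0.0,0.13,0.0,0.0,0.0,0.35],[-0.0,0.0,0.13,0.0,0.0,0.0,0.35]]
```

play_rows([
  [-0.044,-0.03,-0.003,0,0,2.6,0.35],
  [-0.088,-0.06,-0.007,0,0,5.2,0.35],
  [-0.132,-0.089,-0.01,0,0,7.8,0.35],
  [-0.176,-0.119,-0.013,0,0,10.4,0.35],
  [-0.22,-0.149,-0.017,0,0,13,0.35],
  [-0.264,-0.179,-0.02,-0.1,0,15.6,0.35],
  [-0.3075,-0.2086,-0.0233,-0.1,0,18.3,0.35],
  [-0.3514,-0.2384,-0.0266,-0.1,0,20.9,0.35],
])

```text
time_s: 1.1
ee_pos: [0.4605, 0.3845, 0.2592]
tool_rot: [[-0.818, 0.575, 0.001], [0.575, 0.818, 0.001], [0.0, 0.001, -1.0]]
wrist_force: [1.1, 0.2, 0.3]
finger_gap: 0.0302
finger_force: 0.0
```

play_rows([
  [-0.031,-0.03,0,0,0,3.1,0.35],
  [-0.063,-0.06,0,0,0,6.2,0.35],
  [-0.094,-0.09,0,0,0,9.3,0.35],
  [-0.1255,-0.1193,0,0,0,12.5,0.35],
  [-0.157,-0.149,0,0,0,15.6,0.35],
  [-0.188,-0.179,0,0,0,18.7,0.35],
  [-0.2195,-0.2088,0,0,0,21.8,0.35],
  [-0.2509,-0.2387,0,0,0,25,0.35],
])

```text
time_s: 2.1
ee_pos: [0.528, 0.0452, 0.2586]
tool_rot: [[-0.498, 0.867, 0.001], [0.867, 0.498, 0.002], [0.001, 0.001, -1.0]]
wrist_force: [0.3, 0.1, 0.5]
finger_gap: 0.0302
finger_force: 0.0
```

play_rows([
  [-0.0236,-0.0315,0.0084,-1.8,-0.3,2.6,0.35],
  [-0.0472,-0.063,0.0168,-3.7,-0.7,5.3,0.35],
  [-0.0709,-0.0945,0.0252,-5.5,-1,7.9,0.35],
  [-0.0945,-0.126,0.0336,-7.4,-1.4,10.6,0.35],
  [-0.1181,-0.1575,0.0419,-9.2,-1.7,13.2,0.35],
  [-0.1418,-0.189,0.0503,-11.1,-2.1,15.9,0.35],
  [-0.1654,-0.2205,0.0587,-12.9,-2.4,18.6,0.35],
  [-0.189,-0.252,0.0671,-14.8,-2.8,21.2,0.35],
])

```text
time_s: 3.1
ee_pos: [0.4037, -0.244, 0.1908]
tool_rot: [[-0.149, 0.955, 0.257], [0.989, 0.144, 0.04], [0.001, 0.26, -0.966]]
wrist_force: [0.8, -0.0, 0.2]
finger_gap: 0.0304
finger_force: 0.0
```

play_rows([
  [0,0,0.022,0,0,0,0.35],
  [0,0,0.044,0,0,0,0.35],
  [0,0,0.065,0,0,0,0.35],
  [0,0,0.087,0,0,0,0.35],
  [0,0,0.11,0,0,0,0.35],
  [0,0,0.13,0,0,0,0.35],
  [0,0,0.13,0,0,0,0.35],
  [0,0,0.13,0,0,0,0.35],
])

```text
time_s: 4.1
ee_pos: [0.4443, -0.2458, 0.0809]
tool_rot: [[-0.151, 0.961, 0.233], [0.988, 0.142, 0.056], [0.02, 0.239, -0.971]]
wrist_force: [-2.4, -0.8, -3.2]
finger_gap: 0.0304
finger_force: 1.6
```

Run:
```python
from h import *
check()
im,d=env.grab_frame("side"); im2,_=env.grab_frame("top")
cv2.imwrite("pics/grip1.png",np.hstack([cv2.resize(im[270:410,260:400],None,fx=2.8,fy=2.8,interpolation=2),cv2.resize(im2[210:350,380:520],None,fx=2.8,fy=2.8,interpolation=2)]))
th=np.linspace(0,1.385,25); F=fwd(15)
plan([(tcp(hand(0),F),F,1,4)]+[(tcp(hand(a),F),F,1,1) for a in th[1:]]+[(tcp(hand(1.385),F),F,1,4)])
```

```text
t 4.1 tcp [ 0.4443 -0.2458  0.0809] err [ 0.007  -0.0074  0.0137] rot 1.66 F [-2.4 -0.8 -3.2] gap 0.0304 q [ 33.  33.  -7. 134. -60.   6.  96.]
[[-0.0,0.0,0.0,0.0,0.0,0.0,1],[-0.0,0.0,0.0,0.0,0.0,0.0,1],[-0.0,0.0,0.0,0.0,0.0,0.0,1],[-0.0,0.0,0.0,0.0,0.0,0.0,1],[-0.0,0.0049,-0.0139,0.0,0.0,0.0,1],[-0.0,0.0106,-0.0275,0.0,0.0,0.0,1],[-0.0,0.017,-0.0407,0.0,0.0,0.0,1],[-0.0,0.0242,-0.0536,0.0,0.0,0.0,1]]
[[-0.0,0.0079,-0.0124,0.0,0.0,0.0,1],[-0.0,0.0166,-0.0243,0.0,0.0,0.0,1],[-0.0,0.0259,-0.0357,0.0,0.0,0.0,1],[-0.0,0.0358,-0.0466,0.0,0.0,0.0,1],[-0.0,0.0464,-0.0569,0.0,0.0,0.0,1],[-0.0,0.0575,-0.0665,0.0,0.0,0.0,1],[-0.0001,0.0692,-0.0755,0.0,0.0,0.0,1],[-0.0001,0.0814,-0.0838,0.0,0.0,0.0,1]]
[[0.0,0.0126,-0.0076,0.0,0.0,0.0,1],[0.0,0.0257,-0.0144,0.0,0.0,0.0,1],[0.0,0.0391,-0.0205,0.0,0.0,0.0,1],[0.0,0.0528,-0.0258,0.0,0.0,0.0,1],[0.0,0.0669,-0.0302,0.0,0.0,0.0,1],[0.0,0.0811,-0.0339,0.0,0.0,0.0,1],[0.0,0.0956,-0.0368,0.0,0.0,0.0,1],[0.0,0.1102,-0.0388,0.0,0.0,0.0,1]]
[[0.0,0.0147,-0.0011,0.0,0.0,0.0,1],[-0.0,0.0294,-0.0014,0.0,0.0,0.0,1],[-0.0,0.0441,-0.0009,0.0,0.0,0.0,1],[-0.0,0.0588,0.0005,0.0,0.0,0.0,1],[-0.0,0.0588,0.0005,0.0,0.0,0.0,1],[-0.0,0.0588,0.0005,0.0,0.0,0.0,1],[-0.0,0.0588,0.0005,0.0,0.0,0.0,1],[-0.0,0.0588,0.0005,0.0,0.0,0.0,1]]
```

View pics/grip1.png

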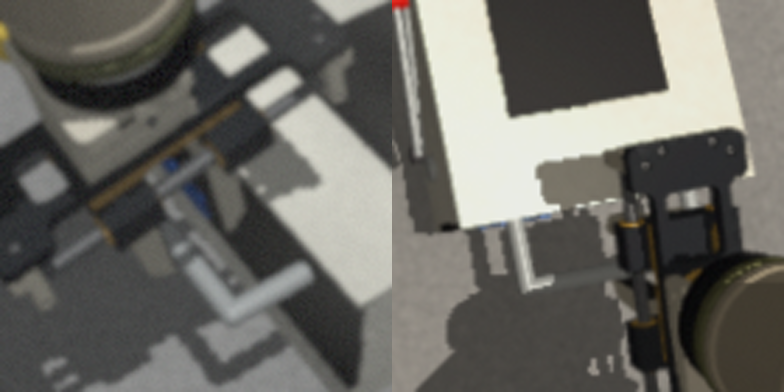

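The first arrival ran into joint limits: q5 = -60 and q6 = 6 for the 15° forward tilt this close in. I'll back off and come in with a slight backward tilt instead.

Run:
```python
from h import *
s=env.get_state(); Rm=s["tool_rot"]; p=s["ee_pos"]
F=fwd(-10); q=tcp(hand(0),F)-.13*F[:,2]
plan([(p-.11*Rm[:,2],Rm,.35,4),(q+.06*ex+.04*Z,F,.35,4)],(p,Rm))
```

```text
[[0.0,0.0,-0.0275,0.0,0.0,0.0,0.35],[0.0,-0.0,-0.055,0.0,0.0,0.0,0.35],[-0.0,-0.0,-0.0825,0.0,0.0,0.0,0.35],[0.0,-0.0,-0.11,0.0,0.0,0.0,0.35],[0.0028,0.0273,-0.1153,6.0,-0.3,0.0,0.35],[0.0055,0.0547,-0.1207,11.9,-0.6,0.1,0.35],[0.0083,0.082,-0.126,17.9,-0.9,0.1,0.35],[0.011,0.1094,-0.1313,23.9,-1.1,0.1,0.35]]
```

play_rows([
  [0,0,-0.0275,0,0,0,0.35],
  [0,0,-0.055,0,0,0,0.35],
  [0,0,-0.0825,0,0,0,0.35],
  [0,0,-0.11,0,0,0,0.35],
  [0.0028,0.0273,-0.1153,6,-0.3,0,0.35],
  [0.0055,0.0547,-0.1207,11.9,-0.6,0.1,0.35],
  [0.0083,0.082,-0.126,17.9,-0.9,0.1,0.35],
  [0.011,0.1094,-0.1313,23.9,-1.1,0.1,0.35],
])

```text
time_s: 5.2
ee_pos: [0.5187, -0.2251, 0.2366]
tool_rot: [[-0.153, 0.973, -0.173], [0.988, 0.15, -0.028], [-0.001, -0.176, -0.984]]
wrist_force: [0.3, -0.4, -1.3]
finger_gap: 0.0302
finger_force: 0.0
```

Run:
```python
from h import *
s=check()
F=fwd(-10); g=tcp(hand(0),F)
plan([(g-.10*F[:,2],F,.35,4),(g,F,.35,4)])
```

```text
t 5.2 tcp [ 0.5187 -0.2251  0.2366] err [0.0017 0.0013 0.0015] rot 0.17 F [ 0.3 -0.4 -1.3] gap 0.0302 q [-11.  32.  40. 108. -17.  56.  46.]
[[0.0,-0.013,0.02,-0.0,-0.0,0.0,0.35],[0.0,-0.0261,0.0399,-0.0,-0.0,0.0,0.35],[0.0,-0.0391,0.0599,-0.0,-0.0,0.0,0.35],[0.0,-0.0521,0.0798,-0.0,-0.0,0.0,0.35],[-0.0,-0.0521,0.1048,-0.0,-0.0,0.0,0.35],[-0.0,-0.0521,0.1298,-0.0,-0.0,0.0,0.35],[-0.0,-0.0521,0.1548,-0.0,-0.0,0.0,0.35],[-0.0001,-0.052,0.1798,-0.0,-0.0,0.0,0.35]]
```

play_rows([
  [0,-0.013,0.02,0,0,0,0.35],
  [0,-0.026,0.04,0,0,0,0.35],
  [0,-0.039,0.06,0,0,0,0.35],
  [0,-0.052,0.08,0,0,0,0.35],
  [0,-0.052,0.105,0,0,0,0.35],
  [0,-0.052,0.13,0,0,0,0.35],
  [0,-0.052,0.155,0,0,0,0.35],
  [0,-0.052,0.18,0,0,0,0.35],
])

```text
time_s: 6.2
ee_pos: [0.4363, -0.2383, 0.0666]
tool_rot: [[-0.152, 0.974, -0.17], [0.988, 0.15, -0.026], [0.0, -0.172, -0.985]]
wrist_force: [0.2, -0.1, 0.3]
finger_gap: 0.0306
finger_force: 0.0
```

Run:
```python
from h import *
s=check()
im,d=env.grab_frame("side"); im2,_=env.grab_frame("top")
cv2.imwrite("pics/grip2.png",np.hstack([cv2.resize(im[270:410,260:400],None,fx=2.8,fy=2.8,interpolation=2),cv2.resize(im2[210:350,380:520],None,fx=2.8,fy=2.8,interpolation=2)]))
```

```text
t 6.2 tcp [ 0.4363 -0.2383  0.0666] err [ 0.0011  0.0005 -0.0006] rot 0.17 F [ 0.2 -0.1  0.3] gap 0.0306 q [ -0.  40.  29. 124. -26.  30.  57.]
```

View pics/grip2.png

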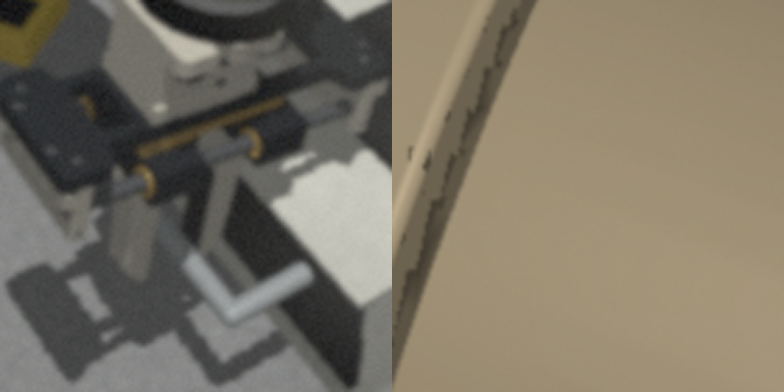

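The bar lies between the fingers: in the side crop the front finger is at about (130,240) and the rear one at (215,200). Closing now, then the first part of the arc.

Run:
```python
from h import *
th=np.linspace(0,1.385,29)[1:]; F=fwd(-10)
plan([(tcp(hand(0),F),F,1,4)]+[(tcp(hand(a),F),F,1,1) for a in th])
```

```text
[[0.0,-0.0,0.0,-0.0,-0.0,0.0,1],[0.0,-0.0,0.0,-0.0,-0.0,0.0,1],[0.0,-0.0,0.0,-0.0,-0.0,0.0,1],[0.0,-0.0,0.0,-0.0,-0.0,0.0,1],[0.0001,-0.0014,-0.0125,-0.0,-0.0,0.0,1],[0.0001,-0.002,-0.0251,-0.0,-0.0,0.0,1],[0.0001,-0.0021,-0.0378,-0.0,-0.0,0.0,1],[0.0001,-0.0015,-0.0504,-0.0,-0.0,0.0,1]]
[[-0.0,0.0012,-0.0125,-0.0,-0.0,0.0,1],[-0.0,0.003,-0.025,-0.0,-0.0,0.0,1],[0.0,0.0054,-0.0374,-0.0,-0.0,0.0,1],[0.0,0.0084,-0.0497,-0.0,-0.0,0.0,1],[0.0,0.0121,-0.0618,-0.0,-0.0,0.0,1],[0.0,0.0163,-0.0737,-0.0,-0.0,0.0,1],[0.0,0.0211,-0.0853,-0.0,-0.0,0.0,1],[0.0,0.0265,-0.0968,-0.0,-0.0,0.0,1]]
[[0.0,0.0059,-0.0111,-0.0,-0.0,0.0,1],[0.0,0.0124,-0.0219,-0.0,-0.0,0.0,1],[0.0,0.0194,-0.0324,-0.0,-0.0,0.0,1],[0.0,0.0269,-0.0426,-0.0,-0.0,0.0,1],[0.0,0.035,-0.0523,-0.0,-0.0,0.0,1],[0.0,0.0435,-0.0617,-0.0,-0.0,0.0,1],[0.0,0.0524,-0.0706,-0.0,-0.0,0.0,1],[0.0,0.0618,-0.0791,-0.0,-0.0,0.0,1]]
[[0.0,0.0097,-0.008,-0.0,-0.0,0.0,1],[0.0,0.0199,-0.0155,-0.0,-0.0,0.0,1],[0.0,0.0304,-0.0224,-0.0,-0.0,0.0,1],[0.0,0.0413,-0.0289,-0.0,-0.0,0.0,1],[0.0,0.0524,-0.0348,-0.0,-0.0,0.0,1],[0.0,0.0639,-0.0402,-0.0,-0.0,0.0,1],[0.0,0.0756,-0.0449,-0.0,-0.0,0.0,1],[0.0,0.0875,-0.0491,-0.0,-0.0,0.0,1]]
```

play_rows([
  [0,0,0,0,0,0,1],
  [0,0,0,0,0,0,1],
  [0,0,0,0,0,0,1],
  [0,0,0,0,0,0,1],
  [0,-0.0014,-0.0125,0,0,0,1],
  [0,-0.002,-0.025,0,0,0,1],
  [0,-0.002,-0.038,0,0,0,1],
  [0.0001,-0.0015,-0.0504,0,0,0,1],
], force=25)

```text
time_s: 7.3
ee_pos: [0.4422, -0.2378, 0.1179]
tool_rot: [[-0.152, 0.973, -0.173], [0.988, 0.15, -0.026], [0.0, -0.175, -0.985]]
wrist_force: [-2.0, -3.4, -5.7]
finger_gap: 0.0112
finger_force: 25.0
```

play_rows([
  [0,0.0012,-0.0125,0,0,0,1],
  [0,0.003,-0.025,0,0,0,1],
  [0,0.0054,-0.0374,0,0,0,1],
  [0,0.0084,-0.0497,0,0,0,1],
  [0,0.0121,-0.0618,0,0,0,1],
  [0,0.0163,-0.0737,0,0,0,1],
  [0,0.0211,-0.0853,0,0,0,1],
  [0,0.0265,-0.0968,0,0,0,1],
])

```text
time_s: 8.3
ee_pos: [0.4832, -0.2315, 0.2087]
tool_rot: [[-0.151, 0.973, -0.175], [0.988, 0.149, -0.026], [0.001, -0.177, -0.984]]
wrist_force: [-6.5, -4.4, -1.0]
finger_gap: 0.0109
finger_force: 25.0
```

play_rows([
  [0,0.0059,-0.0111,0,0,0,1],
  [0,0.0124,-0.0219,0,0,0,1],
  [0,0.0194,-0.0324,0,0,0,1],
  [0,0.0269,-0.0426,0,0,0,1],
  [0,0.035,-0.0523,0,0,0,1],
  [0,0.0435,-0.0617,0,0,0,1],
  [0,0.0524,-0.0706,0,0,0,1],
  [0,0.0618,-0.0791,0,0,0,1],
])

```text
time_s: 9.3
ee_pos: [0.5541, -0.2207, 0.2774]
tool_rot: [[-0.149, 0.972, -0.18], [0.989, 0.147, -0.024], [0.003, -0.181, -0.983]]
wrist_force: [-17.2, -0.1, 19.5]
finger_gap: 0.0112
finger_force: 25.0
```

play_rows([
  [0,0.0097,-0.008,0,0,0,1],
  [0,0.0199,-0.0155,0,0,0,1],
  [0,0.0304,-0.0224,0,0,0,1],
  [0,0.0413,-0.0289,0,0,0,1],
  [0,0.0524,-0.0348,0,0,0,1],
  [0,0.0639,-0.0402,0,0,0,1],
  [0,0.0756,-0.0449,0,0,0,1],
  [0,0.0875,-0.0491,0,0,0,1],
])

```text
time_s: 10.3
ee_pos: [0.6521, -0.2059, 0.3118]
tool_rot: [[-0.152, 0.973, -0.171], [0.988, 0.15, -0.027], [-0.001, -0.173, -0.985]]
wrist_force: [-5.8, -0.2, 15.5]
finger_gap: 0.0112
finger_force: 25.0
```

```bash
cat >> h.py <<'E'
def angle(s): # hood angle from gripped bar
    g=s["ee_pos"]-.005*s["tool_rot"][:,2]; r=g-hinge; return np.arctan2(r[2],-(r@ex))-np.arctan2(12,255), np.hypot(r[2],r@ex), r@ey
E
python3 - <<'E'
from h import *
s=check(); print(angle(s))
im,d=env.grab_frame("side"); im2,d2=env.grab_frame("top"); np.save("top1.npy",d2); cv2.imwrite("top1.png",im2); np.save("side1.npy",d); cv2.imwrite("side1.png",im)
cv2.imwrite("pics/open1.png",np.hstack([cv2.resize(im[140:410,240:500],None,fx=1.5,fy=1.5,interpolation=2),cv2.resize(im2[90:360,340:600],None,fx=1.5,fy=1.5,interpolation=2)]))
E
```

```text
t 10.3 tcp [ 0.6521 -0.2059  0.3118] err [-0.0004 -0.0001  0.0039] rot 0.15 F [-5.8 -0.2 15.5] gap 0.0112 q [-12.  36.  41.  87. -18.  73.  40.]
(np.float64(1.385653631153433), np.float64(0.25917678464749316), np.float64(-3.564706359793552e-05))
```

View pics/open1.png

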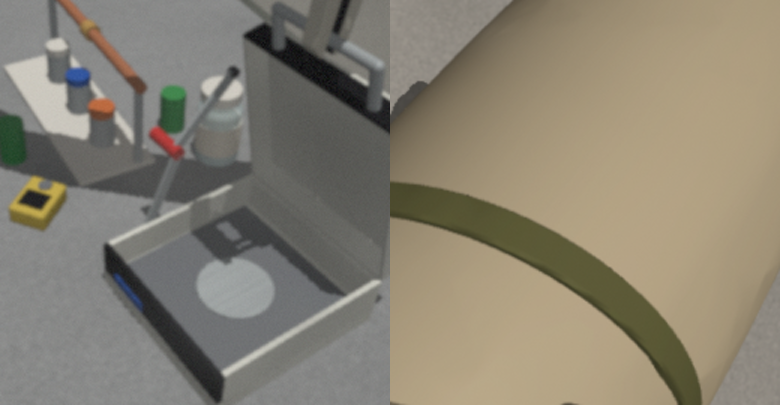

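```bash
cat >> h.py <<'E'
def findknob(im,d):
    hsv=cv2.cvtColor(im,cv2.COLOR_BGR2HSV); C=cloud("side",d); v,u=np.mgrid[0:480,0:640]
    m=(hsv[...,1]>150)&((hsv[...,0]<6)|(hsv[...,0]>174))&(d>0)
    P=C[m]; L=P-ctr; x,y=L@ex,L@ey; k=(abs(y-.13)<.04)&(P[:,2]>.05); x,y,z=x[k],y[k],P[k,2]
    print("knob n",k.sum(),"x,y,z med",np.median(x).round(4),y.min().round(4),np.median(y).round(4),y.max().round(4),np.median(z).round(4),"ang",np.degrees(np.arctan2(np.median(z)-.04,np.median(x)+.045)).round(1),"(surface)")
E
python3 - <<'E'
from h import *
im=cv2.imread("side1.png"); d=np.load("side1.npy"); C=cloud("side",d)
findknob(im,d)
v,u=np.mgrid[0:480,0:640]; L=C-ctr
x,y,z=L@ex,L@ey,C[...,2]
m=(abs(x)<.09)&(abs(y)<.085)&(abs(z-.02)<.006)&(im.min(2)>135)
m=cv2.morphologyEx(m.astype(np.uint8),cv2.MORPH_OPEN,np.ones((3,3))); 
n,l,st,ce=cv2.connectedComponentsWithStats(m); k=1+st[1:,4].argmax(); q=l==k
r=cv2.minEnclosingCircle((np.c_[x[q],y[q]]*1000).astype(np.float32)); print("plate",st[k],r,x[q].mean(),y[q].mean(),z[q].mean(),C[q].mean(0))
for th in (1.31,1.30): print(hand(th))
E
```

```text
knob n 128 x,y,z med -0.0081 0.1046 0.1286 0.1482 0.1438 ang 70.4 (surface)
plate [ 371  312   52   40 1563] ((-0.20156370103359222, 1.577832818031311), 42.450172424316406) -0.001128120576415926 -0.0006785259434206774 0.021223871759035305 [ 0.58338632 -0.21693994  0.02122387]
[ 0.63466442 -0.20848027  0.30948876]
[ 0.63220043 -0.2088538   0.30893468]
```

Run:
```python
from h import *
F=fwd(-10); o=np.array([0,0,.003])
j=json.load(open("cmd.json")); p=np.array(j["p"]); 
T=[hand(a)-hand(1.385) for a in (1.36,1.335,1.307)]
e=p+T[2]+o
plan([(p+T[0]+o/3,F,1,2),(p+T[1]+o*2/3,F,1,2),(e,F,1,2),(e,F,1,2),(e,F,.35,3),(e-.1*F[:,2],F,.35,5)])
s=env.get_state(); print(s["qpos"].tolist(),s["ee_pos"].tolist(),s["tool_rot"].tolist())
```

```text
[[0.0,-0.0031,0.0005,-0.0,-0.0,0.0,1],[0.0,-0.0062,0.0011,-0.0,-0.0,0.0,1],[0.0,-0.0093,0.0017,-0.0,-0.0,0.0,1],[0.0,-0.0124,0.0023,-0.0,-0.0,0.0,1],[0.0,-0.0158,0.0031,-0.0,-0.0,0.0,1],[0.0,-0.0192,0.0039,-0.0,-0.0,0.0,1],[0.0,-0.0192,0.0039,-0.0,-0.0,0.0,1],[0.0,-0.0192,0.0039,-0.0,-0.0,0.0,1]]
[[0.0,-0.0,0.0,-0.0,-0.0,0.0,0.35],[0.0,-0.0,0.0,-0.0,-0.0,0.0,0.35],[0.0,-0.0,0.0,-0.0,-0.0,0.0,0.35],[0.0,-0.0,-0.02,-0.0,-0.0,0.0,0.35],[0.0,-0.0,-0.04,-0.0,-0.0,0.0,0.35],[0.0001,-0.0001,-0.06,-0.0,-0.0,0.0,0.35],[0.0001,-0.0001,-0.08,-0.0,-0.0,0.0,0.35],[0.0001,-0.0001,-0.1,-0.0,-0.0,0.0,0.35]]
[-11.776367013534669, 36.44192765504334, 40.49428734949634, 87.1592382530543, -18.031827982955292, 73.07730215869408, 39.92013519909065] [0.6536046337812697, -0.20567547997464716, 0.31181741556673814] [[-0.1532743387367318, 0.9736494321874392, -0.16886017969283063], [0.9881821748506544, 0.15072191602019291, -0.02790866063845518], [-0.001722321760926326, -0.17114230111892073, -0.9852448154522166]]
```

play_rows([
  [0,-0.003,0.0005,0,0,0,1],
  [0,-0.006,0.001,0,0,0,1],
  [0,-0.009,0.0017,0,0,0,1],
  [0,-0.012,0.0023,0,0,0,1],
  [0,-0.016,0.003,0,0,0,1],
  [0,-0.0192,0.0039,0,0,0,1],
  [0,-0.0192,0.0039,0,0,0,1],
  [0,-0.0192,0.0039,0,0,0,1],
])

```text
time_s: 11.4
ee_pos: [0.6329, -0.2088, 0.308]
tool_rot: [[-0.152, 0.973, -0.172], [0.988, 0.15, -0.027], [-0.0, -0.174, -0.985]]
wrist_force: [1.2, -3.2, 8.8]
finger_gap: 0.011
finger_force: 25.0
```

Run:
```python
from h import *
s=check(); print(angle(s))
im,d=env.grab_frame("side"); findknob(im,d)
```

```text
t 11.4 tcp [ 0.6329 -0.2088  0.308 ] err [-0.0173 -0.0027 -0.0978] rot 0.12 F [ 1.2 -3.2  8.8] gap 0.011 q [-12.  35.  41.  90. -18.  71.  41.]
(np.float64(1.3095176558075359), np.float64(0.2588625064282221), np.float64(-3.5843044386875146e-05))
knob n 116 x,y,z med -0.015 0.1049 0.1276 0.1472 0.1464 ang 74.3 (surface)
```

play_rows([
  [0,0,0,0,0,0,0.35],
  [0,0,0,0,0,0,0.35],
  [0,0,0,0,0,0,0.35],
  [0,0,-0.02,0,0,0,0.35],
  [0,0,-0.04,0,0,0,0.35],
  [0,0,-0.06,0,0,0,0.35],
  [0,0,-0.08,0,0,0,0.35],
  [0,0,-0.1,0,0,0,0.35],
])

```text
time_s: 12.45
ee_pos: [0.6503, -0.2052, 0.4059]
tool_rot: [[-0.153, 0.973, -0.173], [0.988, 0.151, -0.026], [0.001, -0.175, -0.985]]
wrist_force: [0.7, 0.2, -0.2]
finger_gap: 0.0302
finger_force: 0.0
```

```bash
cat > kin.py <<'E'
from h import *
from scipy.optimize import least_squares
Rz=lambda a:R.from_euler("z",a,degrees=True).as_matrix(); Ry=lambda a:R.from_euler("y",a,degrees=True).as_matrix()
lo=np.array([-147.43,-19.82,-74.19,6.32,-59.91,6.04,-150.56]); hi=np.array([147.43,112.94,73.91,146.72,239.91,106.73,150.56])
def fk(q,par,sg):
    d1,a,b,c,o1,o7,e=par; q=np.array(q)*sg
    A=Rz(q[0]+o1); p=A@np.array([0,0,d1]); A=A@Ry(q[1])@Rz(q[2]); p=p+A@np.array([e,0,a]); A=A@Ry(q[3]); p=p+A@np.array([-e,0,0]); A=A@Rz(q[4]); p=p+A@np.array([0,0,b]); A=A@Ry(q[5])@Rz(q[6]+o7); return p+A@np.array([0,0,c]),A
E
python3 - <<'E'
from kin import *
import itertools
s=check()
D=[([-80.25184421,34.38213494,-0.14618125,91.67438031,0.10315367,54.02435597,-4.57198175],[0.17705275,0.70263132,0.23183069],[[-9.69706911e-01,2.44271280e-01,-2.19688595e-04],[2.44271346e-01,9.69705920e-01,-1.39204441e-03],[-1.27003138e-04,-1.40353871e-03,-9.99999007e-01]]),
([-11.776367013534669,36.44192765504334,40.49428734949634,87.1592382530543,-18.031827982955292,73.07730215869408,39.92013519909065],[0.6536046337812697,-0.20567547997464716,0.31181741556673814],[[-0.1532743387367318,0.9736494321874392,-0.16886017969283063],[0.9881821748506544,0.15072191602019291,-0.02790866063845518],[-0.001722321760926326,-0.17114230111892073,-0.9852448154522166]]),
(s["qpos"],s["ee_pos"],s["tool_rot"]),
([33,33,-7,134,-60,6,96],[.4443,-.2458,.0809],[[-0.151,0.961,0.233],[0.988,0.142,0.056],[0.02,0.239,-0.971]])]
best=None
for g in itertools.product([1,-1],repeat=4):
    sg=np.array([g[0],1,g[1],1,g[2],1,g[3]])
    def f(par):
        out=[]
        for q,p,A in D: P,B=fk(q,par,sg); out+=list(P-p)+list((B-np.array(A)).ravel()*.3)
        return np.array(out)
    for o1,o7 in itertools.product([0,90,180,-90],repeat=2):
        r=least_squares(f,[.33,.4,.4,.25,o1,o7,0],x_scale=[.1,.1,.1,.1,30,30,.1])
        if best is None or r.cost<best[0]: best=(r.cost,r.x,sg,np.abs(r.fun).max())
print(best); json.dump(dict(par=best[1].tolist(),sg=best[2].tolist()),open("kin.json","w"))
E
```

```text
t 12.45 tcp [ 0.6503 -0.2052  0.4059] err [ 0.      0.0009 -0.    ] rot 0.14 F [ 0.7  0.2 -0.2] gap 0.0302 q [-12.  33.  42.  80. -16.  83.  38.]
(np.float64(0.00013098570691125717), array([ 2.04644003e-01,  6.18409098e-01,  4.28036863e-01,  2.27928022e-01,
       -4.55636822e+00,  8.56512676e+01,  1.88676689e-02]), array([-1,  1, -1,  1, -1,  1, -1]), np.float64(0.00791630598779608))
```

```bash
cat >> kin.py <<'E'
k=json.load(open("kin.json")); par,sg=np.array(k["par"]),np.array(k["sg"])
def ik(p,A,q0,w=.002,m=3):
    f=lambda q:np.r_[(lambda P,B:np.r_[(P-p)*10,R.from_matrix(B.T@A).as_rotvec()*3])(*fk(q,par,sg)),w*(q-q0)/57]
    r=least_squares(f,np.clip(q0,lo+m+.1,hi-m-.1),bounds=(lo+m,hi-m)); P,B=fk(r.x,par,sg)
    return r.x,np.linalg.norm(P-p)*1000,np.degrees(R.from_matrix(B.T@A).magnitude())
E
python3 - <<'E'
from kin import *
X=np.array([1.,0,0]); can=np.array([.558,.092,.008]); qn=env.get_state()["qpos"]; rng=np.random.default_rng(0)
for t in (25,32,40):
  for nm,e,g in (("rack",X,can+.037*Z),("plate",ex,ctr+.057*Z-.005*ey)):
    for fl in (1,-1):
      A=lat(t,e)@np.diag([fl,fl,1.]); p=tcp(g,A); S=[]
      for i in range(12):
        q0=qn if i==0 else rng.uniform(lo,hi); q,ep,er=ik(p,A,q0,w=0)
        if ep<1 and er<.5: q,ep,er=ik(p,A,q*.7+.3*qn,w=.02); S.append((np.abs(q-qn).max(),q.round(0).astype(int).tolist(),round(ep,1),round(er,1)))
      S.sort(key=lambda s:s[0]); print(t,nm,fl,len(S),S[:2])
A=rot(ex,-np.sin(.44)*ey-np.cos(.44)*Z)
for a in (70,35):
  S=[]
  for i in range(10):
    q,ep,er=ik(tcp(knob(a)+.005*ey,A),A,qn if i==0 else rng.uniform(lo,hi),w=0)
    if ep<1 and er<.5: S.append((np.abs(q-qn).max(),q.round(0).tolist()))
  print("knob",a,len(S),sorted(S,key=lambda s:s[0])[:1])
E
```

```text
25 rack 1 3 [(np.float64(138.8689272960843), [10, 45, -37, 134, 123, 35, 136], np.float64(0.0), np.float64(0.0)), (np.float64(159.67909997493118), [-6, 40, -14, 134, 144, 23, 112], np.float64(0.0), np.float64(0.0))]
25 rack -1 8 [(np.float64(130.16825630760374), [21, 54, -57, 134, 114, 50, -31], np.float64(0.0), np.float64(0.0)), (np.float64(132.2209999056405), [18, 51, -51, 134, 116, 45, -35], np.float64(0.0), np.float64(0.0))]
25 plate 1 4 [(np.float64(250.5712461364855), [28, 40, -10, 124, 235, 9, 64], np.float64(0.1), np.float64(0.0)), (np.float64(250.57141207990935), [28, 40, -10, 124, 235, 9, 64], np.float64(0.1), np.float64(0.0))]
25 plate -1 6 [(np.float64(120.26309565428747), [54, 52, -52, 124, 105, 24, 22], np.float64(0.0), np.float64(0.0)), (np.float64(126.44854151226947), [48, 47, -41, 124, 111, 15, 13], np.float64(0.0), np.float64(0.0))]
32 rack 1 7 [(np.float64(145.7506039602935), [15, 50, -46, 138, 130, 49, 132], np.float64(0.0), np.float64(0.0)), (np.float64(161.8645000229254), [-1, 43, -22, 138, 146, 36, 111], np.float64(0.0), np.float64(0.0))]
32 rack -1 8 [(np.floa
[... 975 characters left out ...]
.2078260051939), [15, 54, -48, 141, 138, 61, -54], np.float64(0.0), np.float64(0.0))]
40 plate 1 5 [(np.float64(180.8914484251535), [54, 51, -44, 130, 165, 24, 146], np.float64(0.0), np.float64(0.0)), (np.float64(181.84684701712587), [54, 51, -44, 130, 166, 24, 145], np.float64(0.0), np.float64(0.0))]
40 plate -1 8 [(np.float64(145.92428520699502), [66, 67, -69, 130, 130, 39, 9], np.float64(0.0), np.float64(0.0)), (np.float64(148.42949115439959), [65, 65, -67, 130, 133, 37, 5], np.float64(0.0), np.float64(0.0))]
knob 70 7 [(np.float64(61.287376518399256), [-27.0, 35.0, 30.0, 123.0, 21.0, 22.0, -13.0])]
knob 35 9 [(np.float64(60.89324655919657), [-21.0, 39.0, 22.0, 117.0, 29.0, 24.0, -22.0])]
```

```bash
cat >> kin.py <<'E'
def jac(q,h=1e-3):
    P,B=fk(q,par,sg); J=[]
    for i in range(7):
        d=np.array(q,float); d[i]+=h; P2,B2=fk(d,par,sg); J.append(np.r_[(P2-P)/h,R.from_matrix(B2@B.T).as_rotvec()/h*.3])
    return np.array(J).T
def follow(q,wp,sub=4):
    """min-norm tracking; wp list of (P,A)"""
    out=[]
    for P1,A1 in wp:
        for k in range(sub*2):
            P,B=fk(q,par,sg); e=np.r_[P1-P,R.from_matrix(A1@B.T).as_rotvec()*.3]/max(1,sub-k)
            J=jac(q); q=np.clip(q+J.T@np.linalg.solve(J@J.T+1e-10*np.eye(6),e),lo,hi)
        P,B=fk(q,par,sg); out.append((q.round(0).astype(int).tolist(),round(np.linalg.norm(P1-P)*1e3,1)))
    return q,out
def jpath(q0,q1,n): return [fk(q0+(q1-q0)*k/n,par,sg) for k in range(1,n+1)]
E
python3 - <<'E'
from kin import *
X=np.array([1.,0,0]); can=np.array([.558,.092,.008]); qn=env.get_state()["qpos"]
t=33; A=lat(t,X)@np.diag([-1,-1,1.]); g=tcp(can+.037*Z,A); pre=g-.12*A[:,2]+.03*Z
qg,e1,e2=ik(pre,A,np.array([11,45,-40,130,120,45,-45.]),w=.02); print("pre",pre,qg.round(0),e1,e2)
for n in (20,):
    W=jpath(qn,qg,n); print(np.array([w[0] for w in W]).round(3).tolist())
    st=[np.degrees(R.from_matrix(W[i][1].T@W[i+1][1]).magnitude()).round(1) for i in range(n-1)]; print(st)
    q,o=follow(qn,W); print(o[4],o[9],o[14],o[-1])
    q,o=follow(q,[(g-.06*A[:,2],A),(g,A)]); print(o)
E
```

```text
pre [0.49536651 0.092      0.17144712] [ 16.  29. -47. 142. 119.  35. -45.] 0.006005980181230218 0.0007939860725790756
[[0.635, -0.212, 0.375], [0.62, -0.217, 0.351], [0.606, -0.222, 0.33], [0.595, -0.224, 0.311], [0.586, -0.225, 0.294], [0.579, -0.225, 0.279], [0.575, -0.222, 0.265], [0.573, -0.217, 0.252], [0.573, -0.208, 0.24], [0.575, -0.196, 0.229], [0.577, -0.181, 0.218], [0.58, -0.161, 0.208], [0.581, -0.138, 0.199], [0.581, -0.111, 0.191], [0.578, -0.081, 0.184], [0.571, -0.048, 0.179], [0.56, -0.013, 0.175], [0.544, 0.023, 0.172], [0.522, 0.058, 0.171], [0.495, 0.092, 0.171]]
[np.float64(5.2), np.float64(5.0), np.float64(4.9), np.float64(4.9), np.float64(5.0), np.float64(5.1), np.float64(5.3), np.float64(5.6), np.float64(5.9), np.float64(6.2), np.float64(6.5), np.float64(6.8), np.float64(7.1), np.float64(7.3), np.float64(7.5), np.float64(7.7), np.float64(7.8), np.float64(7.9), np.float64(8.0)]
([-22, 38, 49, 96, 2, 68, 35], np.float64(0.0)) ([-33, 41, 53, 111, 15, 40, 32], np.float64(0.0)) ([-45, 38, 53, 127, 24, 7, 33], np.float64(0.0)) ([-59, 27, 53, 142, 52, 6, 20], np.float64(105.3))
[([-78, 64, 74, 141, 99, 6, -31], np.float64(123.4)), ([-17, 41, 1, 138, 169, 32, -96], np.float64(0.0))]
```

Run:
```python
from kin import *
F=fwd(-10); q=np.array([-11,32,40,108,-17,56,46.])
g=tcp(hand(0),F)
W=[(g-.1*F[:,2],F),(g,F)]; q,o=follow(q,W,8); print("obs 0,40,29,124,-26,30,57",o)
W=[(tcp(hand(a),F),F) for a in np.linspace(0,1.385,12)]; q,o=follow(q,W); print("obs -12,36,40,87,-18,73,40",o[-1])
# start
q=np.array([-80.25,34.38,-.15,91.67,.1,54.02,-4.57]); F=fwd(15); g=tcp(hand(0),F)
def az(a,r,z): a=np.radians(a); return np.array([r*np.cos(a),r*np.sin(a),z])
Y=lambda a: fwd(0,np.array([np.cos(np.radians(a)),np.sin(np.radians(a)),0]))
def interp(a,b,n):
    rv=R.from_matrix(a[1].T@b[1]).as_rotvec(); return [(a[0]+(b[0]-a[0])*k/n,a[1]@R.from_rotvec(rv*k/n).as_matrix()) for k in range(1,n+1)]
ws=[fk(q,par,sg),(az(40,.6,.26),Y(55)),(az(5,.53,.26),Y(30)),(g-.13*F[:,2],F),(g,F)]
for a,b in zip(ws,ws[1:]): q,o=follow(q,interp(a,b,8)); print(o[-1])
print("obs 33,33,-7,134,-60,6,96 err 17")
```

```text
obs 0,40,29,124,-26,30,57 [([-6, 32, 39, 121, -19, 42, 53], np.float64(0.0)), ([0, 40, 30, 126, -27, 29, 60], np.float64(0.0))]
obs -12,36,40,87,-18,73,40 ([-12, 36, 40, 88, -17, 72, 39], np.float64(0.0))
([-50, 24, 7, 108, -4, 48, 15], np.float64(0.0))
([-23, 20, 17, 117, -8, 44, 30], np.float64(0.0))
([26, 19, 7, 134, -39, 21, 77], np.float64(0.0))
([44, 35, -21, 136, -60, 6, 98], np.float64(34.4))
obs 33,33,-7,134,-60,6,96 err 17
```

```bash
cat >> kin.py <<'E'
def interp(a,b,n):
    rv=R.from_matrix(a[1].T@b[1]).as_rotvec(); return [(a[0]+(b[0]-a[0])*k/n,a[1]@R.from_rotvec(rv*k/n).as_matrix()) for k in range(1,n+1)]
def margin(o): Q=np.array([x[0] for x in o]); return min((Q-lo).min(),(hi-Q).min())
E
cat > search.py <<'E'
from kin import *
import pickle,time
X=np.array([1.,0,0]); can=np.array([.558,.092,.008]); qn=env.get_state()["qpos"]; rng=np.random.default_rng(1)
t=33; res=[]; t0=time.time()
A1=lat(0,np.array([1,0,0.])); 
cur=fk(qn,par,sg); st=(np.array([.50,0.0,.40]),cur[1]); q1,o=follow(qn,interp(cur,st,7),2); print(q1.round(0),o[-1][1])
goals=[]
for fl in (1,-1):
    A=lat(t,X)@np.diag([fl,fl,1.]); g=tcp(can+.037*Z,A); pre=g-.12*A[:,2]+.03*Z
    for i in range(14):
        q,a,b=ik(pre,A,rng.uniform(lo,hi),w=0)
        if a<1 and b<.5: goals.append((q,A,g,pre))
print(len(goals))
while time.time()-t0<150:
    qg,A,g,pre=goals[rng.integers(len(goals))]
    lam=rng.uniform(.3,.7); qm=q1+(qg-q1)*lam+rng.normal(0,15,7); qm=np.clip(qm,lo+8,hi-8)
    n1=n2=9
    W=jpath(q1,qm,n1)+jpath(qm,qg,n2)
    P=np.array([w[0] for w in W])
    if P[:-4,2].min()<.24 or P[:,2].min()<.16 or P[:,1].min()<-.15 or np.hypot(P[:,0],P[:,1]).min()<.35: continue
    st=[np.degrees(R.from_matrix(W[i][1].T@W[i+1][1]).magnitude()) for i in range(17)]
    if max(st)>16: continue
    q,o=follow(q1,W,2)
    if max(x[1] for x in o)>3: continue
    q2,o2=follow(q,interp((pre,A),(g,A),5),2)
    if max(x[1] for x in o2)>1: continue
    # lift out then carry to plate
    Ac=lat(t,ex)@(A.T@lat(t,X)); pl=tcp(ctr+.057*Z-.005*ey,Ac)
    back=(g-.13*A[:,2]+np.array([0,0,.06]),A); over=(pl+.14*Z-.02*ex,Ac); mid=((back[0]+over[0])/2+np.array([0,0,.03]),A)
    C=interp((g,A),back,5)+interp(back,mid,5)+interp(mid,over,8)+interp(over,(pl,Ac),5)
    q3,o3=follow(q2,C,2)
    if max(x[1] for x in o3)>1.5: continue
    m=min(margin(o),margin(o2),margin(o3)); res.append((m,max(st),qm,qg,A,g,pre,o[-1][0],o2[-1][0],o3[-1][0]))
res.sort(key=lambda r:-r[0]); pickle.dump(res,open("res.pkl","wb"))
print(len(res))
for r in res[:4]: print(round(r[0],1),round(r[1],1),r[2].round(0),r[7],r[8],r[9])
E
timeout 400 python3 search.py
```

```text
[-39.  16.  44. 105.  -9.  74.  17.] 0.0
19
0
```

```bash
cat > fast.py <<'E'
from kin import *
from math import sin,cos,radians
d1,La,Lb,Lc,o1,o7,e_=par
def fkj(q):
    a=np.radians(np.array(q)*sg); a[0]+=radians(o1); a[6]+=radians(o7)
    A=np.eye(3); p=np.array([0,0,d1]); ax=[];pp=[]
    off={2:(e_,0,La),3:(-e_,0,0),4:(0,0,Lb),6:(0,0,Lc)}
    for i in range(7):
        c,s=cos(a[i]),sin(a[i])
        if i%2==0: ax.append(A[:,2]); M=np.array([[c,-s,0],[s,c,0],[0,0,1]])
        else: ax.append(A[:,1]); M=np.array([[c,0,s],[0,1,0],[-s,0,c]])
        pp.append(p); A=A@M
        if i in off: p=p+A@np.array(off[i])
    J=np.array([np.r_[np.cross(ax[i],p-pp[i]),ax[i]*.3]*sg[i] for i in range(7)]).T*(np.pi/180)
    return p,A,J
def rvec(M): return cv2.Rodrigues(M)[0].ravel()
def track(q,wp,sub=1):
    Q=[];E=[]
    for P1,A1 in wp:
        for k in range(sub+1):
            P,B,J=fkj(q); e=np.r_[P1-P,rvec(A1@B.T)*.3]/max(1,sub-k)
            q=np.clip(q+J.T@np.linalg.solve(J@J.T+1e-9*np.eye(6),e),lo,hi)
        P,B,_=fkj(q); Q.append(q); E.append(1e3*np.linalg.norm(P1-P)+57*np.linalg.norm(rvec(A1@B.T)))
    Q=np.array(Q); return q,Q,max(E),min((Q-lo).min(),(hi-Q).min())
def ip(a,b):
    rv=rvec(a[1].T@b[1]); n=max(2,int(np.ceil(max(np.linalg.norm(b[0]-a[0])/.055,np.degrees(np.linalg.norm(rv))/10))))
    return [(a[0]+(b[0]-a[0])*k/n,a[1]@cv2.Rodrigues(rv*k/n)[0]) for k in range(1,n+1)]
def chain(ws): return sum([ip(a,b) for a,b in zip(ws,ws[1:])],[])
E
cat > search2.py <<'E'
from fast import *
import pickle,time
X=np.array([1.,0,0]); can=np.array([.558,.092,.008]); qn=env.get_state()["qpos"]; rng=np.random.default_rng(2)
P,B,J=fkj(qn); P2,B2=fk(qn,par,sg); print(abs(P-P2).max(),abs(B-B2).max())
cur=(P,B); t=33; A=lat(t,X)@np.diag([-1,-1,1.]); g=tcp(can+.037*Z,A); pre=g-.12*A[:,2]+.03*Z
Ac=lat(t,ex)@np.diag([-1,-1,1.]); pl=tcp(ctr+.057*Z-.005*ey,Ac)
back=(g-.13*A[:,2]+np.array([0,0,.06]),A); over=(pl+.14*Z-.02*ex,Ac); mid=((back[0]+over[0])/2+np.array([0,0,.03]),A)
C=chain([(g,A),back,mid,over,(pl,Ac)])
st=(np.array([.52,0.0,.42]),B); q1,_,e,_=track(qn,ip(cur,st)); print(q1.round(0),e)
res=[]; cnt=[0]*5; t0=time.time()
def rp():
    th=radians(rng.uniform(0,65)); ph=rng.uniform(-np.pi,np.pi); zz=np.array([sin(th)*cos(ph),sin(th)*sin(ph),-cos(th)]); w=rng.uniform(0,2*np.pi)
    return np.array([rng.uniform(.42,.62),rng.uniform(-.1,.25),rng.uniform(.3,.5)]),rot(np.cross(zz,np.cross([cos(w),sin(w),0],zz)),zz)
while time.time()-t0<240:
    v=[rp() for _ in range(rng.integers(1,4))]; cnt[0]+=1
    W=chain([st]+v+[(pre+.15*Z-.05*X,A),(pre,A)])
    if len(W)>48: continue
    q,Q,e,m=track(q1,W)
    cnt[1]+=1
    if e>6: continue
    cnt[2]+=1; q,Q2,e2,m2=track(q,ip((pre,A),(g,A)))
    if e2>2: continue
    cnt[3]+=1; q3,Q3,e3,m3=track(q,C)
    if e3>3: continue
    res.append((min(m,m2,m3),len(W),v,Q,Q2,Q3))
print(cnt,len(res)); res.sort(key=lambda r:-(min(r[0],6)-.3*r[1])); pickle.dump(res,open("res.pkl","wb"))
for r in res[:4]: print(round(r[0],1),r[1],len(r[2]),r[3][-1].round(0),r[4][-1].round(0),r[5][-1].round(0))
E
timeout 400 python3 search2.py
```

```text
1.1102230246251565e-16 3.3306690738754696e-16
[-38.  17.  44. 101. -10.  77.  17.] 0.00895861943530196
[14557, 12314, 14, 14, 0] 0
```

```bash
cat > search3.py <<'E'
from fast import *
import pickle,time,sys
X=np.array([1.,0,0]); can=np.array([.558,.092,.008]); qn=env.get_state()["qpos"]; rng=np.random.default_rng(int(sys.argv[1]))
P,B,J=fkj(qn); cur=(P,B); st=(np.array([.52,0.0,.42]),B); q1,_,e,_=track(qn,ip(cur,st))
res=[]; cnt=[0]*5; t0=time.time(); pool=[]
eaz=lambda a: np.array([cos(radians(a)),sin(radians(a)),0])
def rp():
    th=radians(rng.uniform(0,65)); ph=rng.uniform(-np.pi,np.pi); zz=np.array([sin(th)*cos(ph),sin(th)*sin(ph),-cos(th)]); w=rng.uniform(0,2*np.pi)
    return np.array([rng.uniform(.42,.62),rng.uniform(-.1,.25),rng.uniform(.3,.5)]),rot(np.cross(zz,np.cross([cos(w),sin(w),0],zz)),zz)
def pert(v): return [(p+rng.normal(0,.03,3)*[1,1,.7],M@cv2.Rodrigues(rng.normal(0,.2,3))[0]) for p,M in v]
while time.time()-t0<400:
    new=(not pool) or rng.random()<.4
    if new: v=[rp() for _ in range(rng.integers(1,4))]; t=rng.uniform(28,42); ya1=rng.uniform(-15,15); fl=rng.choice([1,-1])
    else: b=pool[rng.integers(len(pool))]; v=pert(b[0]); t=np.clip(b[1]+rng.normal(0,2),27,43); ya1=np.clip(b[2]+rng.normal(0,4),-15,15); fl=b[3]
    A=lat(t,eaz(ya1))@np.diag([fl,fl,1.]); g=tcp(can+.037*Z,A); pre=g-.12*A[:,2]+.03*Z; cnt[0]+=1
    if any(p[2]<.27 or p[1]<-.13 for p,_ in v): continue
    W=chain([st]+v+[(pre+.15*Z-.05*X,A),(pre,A)])
    if len(W)>44: continue
    q,Q,e,m=track(q1,W)
    if e>6: continue
    q,Q2,e2,m2=track(q,ip((pre,A),(g,A)))
    if e2>2: continue
    cnt[2]+=1; pool.append((v,t,ya1,fl))
    for _ in range(8):
        yc=rng.uniform(-10,40); Ac=lat(t,eaz(8.62+yc))@np.diag([fl,fl,1.]); pl=tcp(ctr+.057*Z-.005*ey,Ac)
        up=rng.uniform(.03,.2); back=(g-.13*A[:,2]+np.array([0,0,up]),A); over=(pl+.13*Z-rng.uniform(0,.08)*ex,Ac)
        md=((back[0]+over[0])/2+rng.normal(0,.05,3)*[1,.5,1]+[0,0,.06],A@cv2.Rodrigues(rng.normal(0,.01,3))[0])
        C=chain([(g,A),back,md,over,(pl,Ac)]); q3,Q3,e3,m3=track(q,C)
        if e3>3: continue
        cnt[3]+=1; res.append((min(m,m2,m3),len(W)+len(C),v,t,ya1,fl,yc,back,md,over,(pl,Ac),Q,Q2,Q3))
print(cnt,len(res)); res.sort(key=lambda r:-(min(r[0],5)-.15*r[1]))
pickle.dump(dict(res=res[:50],pool=pool),open(f"res{sys.argv[1]}.pkl","wb"))
for r in res[:3]: print(round(r[0],1),r[1],len(r[2]),"t,ya,fl,yc",np.round(r[3:7],1),r[11][-1].round(0),r[12][-1].round(0),r[13][-1].round(0))
if not res:
    for b in pool[:5]: print(np.round(b[1:],1))
E
nproc; export OPENBLAS_NUM_THREADS=1; for i in 1 2 3 4; do timeout 500 python3 search3.py $i & done; wait
```

```text
4
this script no longer has the robot
this script no longer has the robot
this script no longer has the robot
[9580, 0, 2896, 2672, 0] 2672
3.7 29 1 t,ya,fl,yc [ 37.7 -14.9  -1.    2.4] [-41.  25.  18. 143. 142.  23. -92.] [ -27.   43.    8.  138.  155.   36. -103.] [ 33.  43. -13. 129. 218.  25. -92.]
3.0 28 1 t,ya,fl,yc [ 37.9 -12.6  -1.   -0.1] [-35.  25.  12. 144. 143.  25. -89.] [-24.  42.   4. 139. 156.  37. -99.] [ 33.  43. -14. 129. 213.  25. -89.]
3.4 32 1 t,ya,fl,yc [35.5 -9.5 -1.  -7.8] [-34.  24.  14. 143. 149.  21. -90.] [-22.  42.   4. 138. 160.  34. -99.] [ 26.  41.  -6. 130. 208.  25. -95.]Exception ignored in: <_io.TextIOWrapper mode='rw' encoding='UTF-8'>
Traceback (most recent call last):
BrokenPipeError: [Errno 32] Broken pipe
Exception ignored in: <_io.TextIOWrapper mode='rw' encoding='UTF-8'>
Traceback (most recent call last):
BrokenPipeError: [Errno 32] Broken pipe
Exception ignored in: <_io.TextIOWrapper mode='rw' encoding='UTF-8'>
Traceback (most recent call last):
BrokenPipeError: [Errno 32] Broken pipe
```

Run:
```python
from fast import *
import pickle,glob
r=[pickle.load(open(f,"rb"))["res"] for f in glob.glob("res?.pkl")]; r=r[0][0]
X=np.array([1.,0,0]); can=np.array([.558,.092,.008])
s=check(); P,B=s["ee_pos"],s["tool_rot"]
v,t,y1,fl=r[2],r[3],r[4],r[5]
A=lat(t,np.array([cos(radians(y1)),sin(radians(y1)),0]))@np.diag([fl,fl,1.]); g=tcp(can+.037*Z,A); pre=g-.12*A[:,2]+.03*Z
j=json.load(open("cmd.json"))
j["p"]=P.tolist(); j["R"]=B.tolist(); json.dump(j,open("cmd.json","w"))
st=(np.array([.52,0.0,.42]),B)
W=chain([(P,B),st]+v+[(pre+.15*Z-.05*X,A),(pre,A)])
print(len(W),[p.round(3).tolist() for p,_ in v],"pre",pre.round(3),"g",g.round(3))
q,Q,e,m=track(s["qpos"],W); print(e,m); [print(Q[i].round(0)) for i in range(7,len(W),8)]; print(Q[-1].round(0))
pickle.dump(dict(A=A,g=g,pre=pre,r=r),open("sol.pkl","wb"))
plan([(p,M,-.29,1) for p,M in W])
```

```text
t 12.45 tcp [ 0.6503 -0.2052  0.4059] err [ 0.      0.0009 -0.    ] rot 0.14 F [ 0.7  0.2 -0.2] gap 0.0302 q [-12.  33.  42.  80. -16.  83.  38.]
20 [[0.39, 0.147, 0.445]] pre [0.49  0.11  0.166] g [0.561 0.091 0.041]
1.3032086320441751 3.702098349423835
[-60.  -3.  40. 118.   8.  50. -12.]
[-61.   2.  32. 136.  60.  24. -15.]
[-41.  25.  19. 143. 143.  23. -92.]
[[0.0445,-0.0197,0.0007,0.0,0.0,0.0,-0.29],[0.0891,-0.0393,0.0014,0.0,0.0,0.0,-0.29],[0.1336,-0.059,0.002,0.0,0.0,0.0,-0.29],[0.1781,-0.0787,0.0027,0.0,0.0,0.0,-0.29],[0.2227,-0.0984,0.0034,0.0,0.0,0.0,-0.29],[0.2557,-0.1202,0.0022,-8.3,-1.1,-0.9,-0.29],[0.2887,-0.142,0.0009,-16.7,-2.2,-1.7,-0.29],[0.3217,-0.1638,-0.0003,-25.0,-3.3,-2.6,-0.29]]
[[0.0335,-0.0174,-0.0119,-8.3,-1.1,-0.8,-0.29],[0.067,-0.0348,-0.0238,-16.6,-2.2,-1.7,-0.29],[0.0616,-0.0338,-0.004,-15.9,-5.1,-10.6,-0.29],[0.0561,-0.0328,0.0157,-15.0,-8.0,-19.4,-0.29],[0.0506,-0.0318,0.0355,-14.1,-10.9,-28.3,-0.29],[0.0452,-0.0308,0.0552,-13.1,-13.8,-37.2,-0.29],[0.0397,-0.0298,0.075,-12.0,-16.7,-46.0,-0.29],[0.0342,-0.0288,0.0947,-10.8,-19.6,-54.9,-0.29]]
[[0.0036,-0.0041,0.0198,0.6,-1.6,-9.1,-0.29],[0.0204,-0.003,0.0697,0.6,-1.6,-9.1,-0.29],[0.0373,-0.002,0.1197,0.6,-1.6,-9.1,-0.29],[0.0541,-0.001,0.1696,0.6,-1.6,-9.1,-0.29]]
```

play_rows([
  [0.0445,-0.0197,0.0007,0,0,0,-0.29],
  [0.0891,-0.0393,0.0014,0,0,0,-0.29],
  [0.1336,-0.059,0.002,0,0,0,-0.29],
  [0.1781,-0.0787,0.0027,0,0,0,-0.29],
  [0.2227,-0.0984,0.0034,0,0,0,-0.29],
  [0.2557,-0.1202,0.0022,-8.3,-1.1,-0.9,-0.29],
  [0.2887,-0.142,0.0009,-16.7,-2.2,-1.7,-0.29],
  [0.3217,-0.1638,-0.0003,-25,-3.3,-2.6,-0.29],
])

```text
time_s: 13.45
ee_pos: [0.4435, 0.0851, 0.4337]
tool_rot: [[-0.193, 0.949, 0.249], [0.979, 0.201, -0.008], [-0.057, 0.242, -0.968]]
wrist_force: [0.5, 1.3, -0.9]
finger_gap: 0.0597
finger_force: 0.0
```

play_rows([
  [0.0335,-0.0174,-0.0119,-8.3,-1.1,-0.8,-0.29],
  [0.067,-0.0348,-0.0238,-16.6,-2.2,-1.7,-0.29],
  [0.0616,-0.0338,-0.004,-15.9,-5.1,-10.6,-0.29],
  [0.0561,-0.0328,0.0157,-15,-8,-19.4,-0.29],
  [0.0506,-0.0318,0.0355,-14.1,-10.9,-28.3,-0.29],
  [0.0452,-0.0308,0.0552,-13.1,-13.8,-37.2,-0.29],
  [0.0397,-0.0298,0.075,-12,-16.7,-46,-0.29],
  [0.0342,-0.0288,0.0947,-10.8,-19.6,-54.9,-0.29],
])

```text
time_s: 14.45
ee_pos: [0.434, 0.1105, 0.3324]
tool_rot: [[-0.742, 0.373, 0.558], [0.354, 0.924, -0.146], [-0.57, 0.089, -0.817]]
wrist_force: [0.9, 0.4, 0.0]
finger_gap: 0.06
finger_force: 0.0
```

Run:
```python
from fast import *
import pickle
s=check(); S=pickle.load(open("sol.pkl","rb")); A,g,pre=S["A"],S["g"],S["pre"]
P,B=s["ee_pos"],s["tool_rot"]
json.dump(dict(p=P.tolist(),R=B.tolist()),open("cmd.json","w"))
W=ip((P,B),(pre+np.array([-.05,0,.15]),A)); W+=[W[-1]]*2; W+=ip(W[-1],(pre,A)); q,Q,e,m=track(s["qpos"],W); print(len(W),e,m); print(Q.round(0)[::2],Q[-1].round(0))
plan([(p,M,-.29,1) for p,M in W])
```

```text
t 14.45 tcp [0.434  0.1105 0.3324] err [-0.0561  0.0004  0.1664] rot 9.0 F [0.9 0.4 0. ] gap 0.06 q [-65.  -1.  22. 140.  58.  35. -24.]
7 1.2056995521473117 3.7023563051501753
[[-58.   3.  29. 137.  64.  23. -14.]
 [-58.   4.  30. 138.  71.  22. -17.]
 [-57.  12.  33. 141.  97.  15. -44.]
 [-40.  25.  17. 143. 141.  23. -91.]] [-40.  25.  17. 143. 141.  23. -91.]
[[0.0023,0.0002,0.0084,-0.0,-1.2,-4.4,-0.29],[0.0047,0.0005,0.0168,-0.1,-2.5,-8.7,-0.29],[0.0047,0.0005,0.0168,-0.1,-2.5,-8.7,-0.29],[0.0047,0.0005,0.0168,-0.1,-2.5,-8.7,-0.29],[0.0208,0.0022,0.067,-0.1,-2.5,-8.7,-0.29],[0.037,0.004,0.1171,-0.1,-2.5,-8.7,-0.29],[0.0531,0.0058,0.1673,-0.1,-2.5,-8.7,-0.29]]
```

play_rows([
  [0.0023,0.0002,0.0084,0,-1.2,-4.4,-0.29],
  [0.0047,0.0005,0.0168,-0.1,-2.5,-8.7,-0.29],
  [0.0128,0.0013,0.042,-0.1,-2.5,-8.7,-0.29],
  [0.0208,0.0022,0.067,-0.1,-2.5,-8.7,-0.29],
  [0.0288,0.003,0.092,-0.1,-2.5,-8.7,-0.29],
  [0.037,0.004,0.117,-0.1,-2.5,-8.7,-0.29],
  [0.045,0.005,0.142,-0.1,-2.5,-8.7,-0.29],
  [0.0531,0.0058,0.1673,-0.1,-2.5,-8.7,-0.29],
])

```text
time_s: 15.45
ee_pos: [0.4906, 0.1115, 0.1663]
tool_rot: [[-0.763, 0.26, 0.592], [0.209, 0.965, -0.155], [-0.612, 0.006, -0.791]]
wrist_force: [-0.5, -0.2, -0.7]
finger_gap: 0.0601
finger_force: 0.0
```

Run:
```python
from fast import *
import pickle
s=check(); S=pickle.load(open("sol.pkl","rb")); A,g,pre=S["A"],S["g"],S["pre"]
im,d=env.grab_frame("side"); im2,d2=env.grab_frame("top"); np.save("top2.npy",d2); cv2.imwrite("top2.png",im2)
cv2.imwrite("pics/rack1.png",np.hstack([cv2.resize(im[130:280,200:360],None,fx=2.4,fy=2.4,interpolation=2),cv2.resize(im2[150:300,180:340],None,fx=2.4,fy=2.4,interpolation=2)]))
P,B=s["ee_pos"],s["tool_rot"]
json.dump(dict(p=P.tolist(),R=B.tolist()),open("cmd.json","w"))
W=interp((P,B),(g-.12*A[:,2],A),2)+interp((g-.12*A[:,2],A),(g,A),6); q,Q,e,m=track(s["qpos"],W); print(len(W),e,m,Q[-1].round(0))
plan([(p,M,-.29,1) for p,M in W])
```

```text
t 15.45 tcp [0.4906 0.1115 0.1663] err [0.0005 0.0014 0.0003] rot 0.37 F [-0.5 -0.2 -0.7] gap 0.0601 q [-24.  27. -19. 147. 111.  42. -74.]
8 0.13453439904600184 2.4315074933144274 [ -9.  44. -18. 138. 137.  45. -80.]
[[0.0093,-0.0008,0.0119,0.1,0.0,-0.2,-0.29],[0.0187,-0.0017,0.0238,0.2,0.1,-0.4,-0.29],[0.0187,-0.0017,0.0438,0.2,0.1,-0.4,-0.29],[0.0187,-0.0018,0.0638,0.2,0.1,-0.4,-0.29],[0.0187,-0.0018,0.0838,0.2,0.1,-0.4,-0.29],[0.0188,-0.0019,0.1038,0.2,0.1,-0.4,-0.29],[0.0188,-0.002,0.1238,0.2,0.1,-0.4,-0.29],[0.0188,-0.002,0.1438,0.2,0.1,-0.4,-0.29]]
```

View pics/rack1.png

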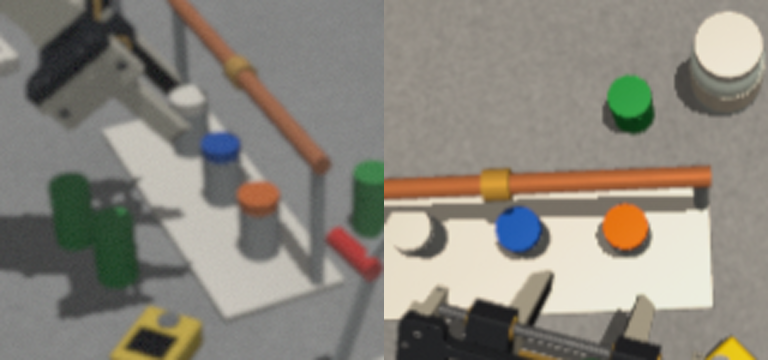

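The side crop shows the gripper tilted in from the front, clear of the pipe and aimed past blue at the orange cap (258,198). Approach and grip next.

play_rows([
  [0.0093,-0.0008,0.0119,0.1,0,-0.2,-0.29],
  [0.0187,-0.0017,0.0238,0.2,0.1,-0.4,-0.29],
  [0.0187,-0.0017,0.0438,0.2,0.1,-0.4,-0.29],
  [0.0187,-0.0018,0.0638,0.2,0.1,-0.4,-0.29],
  [0.0187,-0.0018,0.0838,0.2,0.1,-0.4,-0.29],
  [0.0188,-0.0019,0.1038,0.2,0.1,-0.4,-0.29],
  [0.0188,-0.002,0.1238,0.2,0.1,-0.4,-0.29],
  [0.0188,-0.002,0.1438,0.2,0.1,-0.4,-0.29],
])

```text
time_s: 16.55
ee_pos: [0.5608, 0.09, 0.0411]
tool_rot: [[-0.766, 0.255, 0.59], [0.197, 0.967, -0.162], [-0.611, -0.008, -0.791]]
wrist_force: [0.3, 0.2, 0.1]
finger_gap: 0.06
finger_force: 0.0
```

play_rows([
  [0,0,0,0,0,0,1],
  [0,0,0,0,0,0,1],
  [0,0,0,0,0,0,1],
  [0,0,0,0,0,0,1],
], force=20)

```text
time_s: 17.05
ee_pos: [0.5602, 0.0904, 0.0419]
tool_rot: [[-0.766, 0.257, 0.589], [0.202, 0.966, -0.159], [-0.61, -0.003, -0.792]]
wrist_force: [-2.0, 1.0, 3.8]
finger_gap: 0.0355
finger_force: 20.0
```

Run:
```python
from fast import *
import pickle
s=check(); S=pickle.load(open("sol.pkl","rb")); A=S["A"]; r=S["r"]
P,B=s["ee_pos"],s["tool_rot"]; q0=s["qpos"]; print(r[6],r[3])
json.dump(dict(p=P.tolist(),R=B.tolist()),open("cmd.json","w"))
best=None; rng=np.random.default_rng(0)
for i in range(400):
    yc=rng.uniform(0,15); D=cv2.Rodrigues(np.radians(8.62+yc-r[4])*Z)[0]; Ac=D@B
    pl=P+np.array([0,0,.012])-np.array([.558,.092,0]); off=D@(P-np.array([.558,.092,0.])); off[2]=P[2]+.012
    goal=ctr-.005*ey+off; goal[2]=off[2]
    lift=(P+np.array([0,0,.006]),B); back=(P-rng.uniform(.09,.13)*B[:,2]+np.array([0,0,rng.uniform(.0,.1)]),B); over=(goal+.13*Z-rng.uniform(0,.05)*ex,Ac); md=((back[0]+over[0])/2+np.array([rng.normal(0,.04),0,rng.uniform(0,.08)]),cv2.Rodrigues(np.radians(8.62+yc-r[4])*.5*Z)[0]@B)
    hi_=(goal+.05*Z,Ac)
    W=[lift]+ip(lift,back)+ip(back,md)+ip(md,over)+ip(over,hi_); q,Q,e,m=track(q0,W); q,Q2,e2,m2=track(q,interp(hi_,(goal,Ac),4))
    sc=min(m,m2,6)-.2*len(W)-100*(max(e,e2)>2)
    if best is None or sc>best[0]: best=(sc,W,hi_,goal,Ac,Q,Q2,yc,e,e2,m,m2)
sc,W,h_,goal,Ac,Q,Q2,yc,e,e2,m,m2=best; print(len(W),yc,e,e2,m,m2,Q[::4].round(0),Q2[-1].round(0),np.abs(np.diff(Q,axis=0)).max(0).round(0)); print(np.array([w[0] for w in W]).round(3).tolist(),goal)
pickle.dump(dict(hi=h_,goal=goal,Ac=Ac),open("pl.pkl","wb"))
plan([(p,M,1,1) for p,M in W])
```

```text
t 17.05 tcp [0.5602 0.0904 0.0419] err [-0.0007 -0.0008  0.0008] rot 0.1 F [-2.   1.   3.8] gap 0.0355 q [ -1.  51. -43. 142. 120.  66. -70.]
2.4136668207021135 37.679179646197404
15 0.5302813228269088 0.12788656499311807 5.722161973681089e-05 1.5564077090733486 12.82830082462203 [[  8.  50. -43. 138. 126.  59. -63.]
 [ 10.  24. -49. 140. 102.  43. -49.]
 [ 36.  19. -42. 133. 115.  13. -24.]
 [ 63.  35. -51. 131. 147.   8. -21.]] [ 56.  53. -48. 129. 151.  23. -20.] [ 9.  7.  5.  3. 13.  8.  7.]
[[0.56, 0.09, 0.048], [0.543, 0.095, 0.09], [0.525, 0.1, 0.132], [0.507, 0.105, 0.174], [0.49, 0.109, 0.216], [0.506, 0.067, 0.228], [0.523, 0.025, 0.24], [0.54, -0.017, 0.253], [0.557, -0.06, 0.265], [0.553, -0.102, 0.245], [0.548, -0.144, 0.224], [0.544, -0.187, 0.204], [0.54, -0.229, 0.184], [0.564, -0.225, 0.144], [0.588, -0.222, 0.104]] [ 0.58780963 -0.22156233  0.05387261]
[[-0.0037,-0.0,-0.0048,0.0,0.0,0.0,1],[-0.0148,-0.0001,-0.0491,0.0,0.0,0.0,1],[-0.0259,-0.0001,-0.0935,0.0,0.0,0.0,1],[-0.0371,-0.0002,-0.1379,0.0,0.0,0.0,1],[-0.0482,-0.0002,-0.1823,0.0,0.0,0.0,1],[-0.0771,-0.0368,-0.1754,-1.8,-0.0,-2.4,1],[-0.106,-0.0734,-0.1685,-3.7,-0.0,-4.8,1],[-0.1348,-0.11,-0.1617,-5.5,-0.0,-7.1,1]]
[[-0.0241,-0.0404,0.0032,-1.8,-0.0,-2.4,1],[-0.0119,-0.0828,0.0195,-3.7,-0.0,-4.8,1],[0.0004,-0.1253,0.0357,-5.5,-0.0,-7.2,1],[0.0126,-0.1677,0.052,-7.3,-0.1,-9.6,1],[0.0248,-0.2101,0.0682,-9.2,-0.1,-12.0,1],[0.0307,-0.204,0.1142,-9.2,-0.1,-12.0,1],[0.0366,-0.1978,0.1601,-9.2,-0.1,-12.0,1]]
```

play_rows([
  [-0.0037,0,-0.0048,0,0,0,1],
  [-0.0148,0,-0.0491,0,0,0,1],
  [-0.0259,0,-0.0935,0,0,0,1],
  [-0.0371,0,-0.1379,0,0,0,1],
  [-0.0482,0,-0.1823,0,0,0,1],
  [-0.0771,-0.0368,-0.1754,-1.8,0,-2.4,1],
  [-0.106,-0.0734,-0.1685,-3.7,0,-4.8,1],
  [-0.1348,-0.11,-0.1617,-5.5,0,-7.1,1],
])

```text
time_s: 18.05
ee_pos: [0.5397, -0.0188, 0.253]
tool_rot: [[-0.788, 0.101, 0.607], [0.078, 0.995, -0.065], [-0.61, -0.004, -0.792]]
wrist_force: [1.7, 0.7, -1.6]
finger_gap: 0.0356
finger_force: 20.0
```

Run:
```python
from fast import *
import pickle
s=check(); L=pickle.load(open("pl.pkl","rb")); P,B=s["ee_pos"],s["tool_rot"]
json.dump(dict(p=P.tolist(),R=B.tolist()),open("cmd.json","w"))
h_,goal,Ac=L["hi"],L["goal"],L["Ac"]
over=(np.array([.54,-.229,.194]),Ac); m1=(np.array([.55,-.10,.262]),cv2.Rodrigues(rvec(Ac@B.T)*.4)[0]@B)
W=ip((P,B),m1)+ip(m1,over)+ip(over,h_); q,Q,e,m=track(s["qpos"],W); q,Q2,e2,m2=track(q,interp(h_,(goal,Ac),4)); print(len(W),e,m,e2,m2,Q[-1].round(0))
plan([(p,M,1,1) for p,M in W])
```

```text
t 18.05 tcp [ 0.5397 -0.0188  0.253 ] err [-0.0481  0.2027  0.1491] rot 15.02 F [ 1.7  0.7 -1.6] gap 0.0356 q [ 25.  18. -44. 140. 113.  26. -35.]
7 0.939036853502595 0.0 5.3871827605142755e-05 12.635917057011213 [ 56.  46. -48. 128. 149.  17. -21.]
[[-0.01,-0.0399,0.0022,-1.8,-0.0,-2.4,1],[-0.0199,-0.0797,0.0044,-3.7,-0.0,-4.7,1],[-0.0068,-0.1228,0.0231,-5.5,-0.0,-7.1,1],[0.0063,-0.1658,0.0418,-7.3,-0.1,-9.5,1],[0.0194,-0.2088,0.0605,-9.2,-0.1,-11.8,1],[0.0284,-0.2026,0.1105,-9.2,-0.1,-11.8,1],[0.0373,-0.1963,0.1604,-9.2,-0.1,-11.8,1]]
```

play_rows([
  [-0.01,-0.0399,0.0022,-1.8,0,-2.4,1],
  [-0.0199,-0.0797,0.0044,-3.7,0,-4.7,1],
  [-0.0068,-0.1228,0.0231,-5.5,0,-7.1,1],
  [0.0063,-0.1658,0.0418,-7.3,-0.1,-9.5,1],
  [0.0194,-0.2088,0.0605,-9.2,-0.1,-11.8,1],
  [0.0284,-0.2026,0.1105,-9.2,-0.1,-11.8,1],
  [0.0373,-0.1963,0.1604,-9.2,-0.1,-11.8,1],
  [0.0373,-0.1963,0.1604,-9.2,-0.1,-11.8,1],
])

```text
time_s: 19.05
ee_pos: [0.587, -0.2193, 0.0992]
tool_rot: [[-0.784, -0.157, 0.6], [-0.122, 0.988, 0.098], [-0.608, 0.004, -0.794]]
wrist_force: [0.5, 0.4, -2.8]
finger_gap: 0.0358
finger_force: 20.0
```

Run:
```python
from fast import *
import pickle
s=check(); L=pickle.load(open("pl.pkl","rb")); P,B=s["ee_pos"],s["tool_rot"]
json.dump(dict(p=P.tolist(),R=B.tolist()),open("cmd.json","w"))
h_,goal,Ac=L["hi"],L["goal"],L["Ac"]
im,d=env.grab_frame("side"); findknob(im,d)
cv2.imwrite("pics/place1.png",cv2.resize(im[180:410,280:500],None,fx=2.5,fy=2.5,interpolation=2))
W=interp((P,B),(goal+.001*Z,Ac),5); W+=[W[-1]]; q,Q,e,m=track(s["qpos"],W); print(e,m,"goal",goal)
plan([(p,M,1,1) for p,M in W])
```

```text
return _methods._mean(a, axis=axis, dtype=dtype,
  ret = ret.dtype.type(ret / rcount)
Traceback (most recent call last):
  File "h.py", line 52, in findknob
    print("knob n",k.sum(),"x,y,z med",np.median(x).round(4),y.min().round(4),np.median(y).round(4),y.max().round(4),np.median(z).round(4),"ang",np.degrees(np.arctan2(np.median(z)-.04,np.median(x)+.045)).round(1),"(surface)")
                                                             ~~~~~^^
ValueError: zero-size array to reduction operation minimum which has no identity
```

Run:
```python
from fast import *
import pickle
s=check(); L=pickle.load(open("pl.pkl","rb")); P,B=s["ee_pos"],s["tool_rot"]
json.dump(dict(p=P.tolist(),R=B.tolist()),open("cmd.json","w"))
goal,Ac=L["goal"],L["Ac"]
im,d=env.grab_frame("side")
cv2.imwrite("pics/place1.png",cv2.resize(im[180:410,280:500],None,fx=2.5,fy=2.5,interpolation=2))
W=interp((P,B),(goal+.001*Z,Ac),6); W+=[W[-1]]*2; q,Q,e,m=track(s["qpos"],W); print(e,m,"goal",goal)
plan([(p,M,1,1) for p,M in W])
```

```text
t 19.1 tcp [ 0.5868 -0.2193  0.1013] err [-0.0003  0.      0.0021] rot 0.14 F [-0.4  0.2 -1.7] gap 0.0356 q [ 57.  45. -47. 132. 154.  21. -24.]
0.000857400182741034 11.77815244440097 goal [ 0.58780963 -0.22156233  0.05387261]
[[0.0046,-0.0004,0.0062,0.0,-0.0,-0.0,1],[0.0092,-0.0008,0.0124,0.1,-0.0,-0.1,1],[0.0139,-0.0013,0.0186,0.1,-0.1,-0.1,1],[0.0185,-0.0017,0.0248,0.1,-0.1,-0.2,1],[0.0231,-0.0021,0.0311,0.1,-0.1,-0.2,1],[0.0277,-0.0025,0.0373,0.2,-0.1,-0.3,1],[0.0277,-0.0025,0.0373,0.2,-0.1,-0.3,1],[0.0277,-0.0025,0.0373,0.2,-0.1,-0.3,1]]
```

View pics/place1.png

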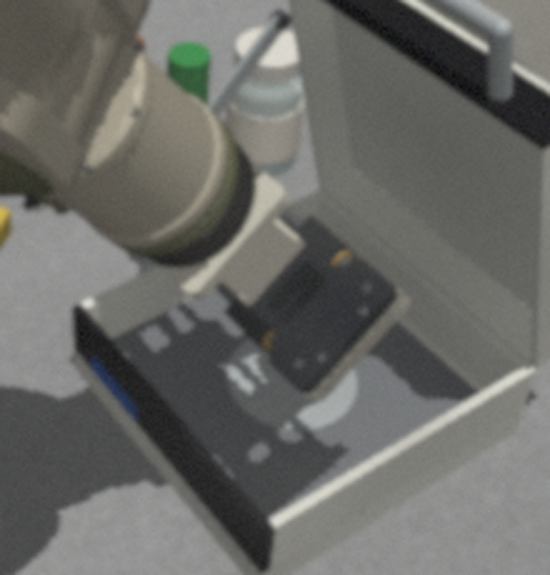

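play_rows([
  [0.0046,-0.0004,0.0062,0,0,0,1],
  [0.0092,-0.0008,0.0124,0.1,0,-0.1,1],
  [0.0139,-0.0013,0.0186,0.1,-0.1,-0.1,1],
  [0.0185,-0.0017,0.0248,0.1,-0.1,-0.2,1],
  [0.0231,-0.0021,0.0311,0.1,-0.1,-0.2,1],
  [0.0277,-0.0025,0.0373,0.2,-0.1,-0.3,1],
  [0.0277,-0.0025,0.0373,0.2,-0.1,-0.3,1],
  [0.0277,-0.0025,0.0373,0.2,-0.1,-0.3,1],
])

```text
time_s: 20.15
ee_pos: [0.5888, -0.2226, 0.0563]
tool_rot: [[-0.78, -0.159, 0.605], [-0.13, 0.987, 0.092], [-0.612, -0.007, -0.791]]
wrist_force: [1.1, 0.2, -0.9]
finger_gap: 0.0358
finger_force: 20.0
```

play_rows([
  [0.0009,0,0.0012,0,0,0,1],
  [0.0016,0,0.002,0,0,0,1],
  [0.0016,0,0.002,0,0,0,1],
])

```text
time_s: 20.52
ee_pos: [0.5889, -0.2229, 0.0539]
tool_rot: [[-0.78, -0.159, 0.606], [-0.13, 0.987, 0.091], [-0.612, -0.008, -0.79]]
wrist_force: [-0.5, -0.1, -0.1]
finger_gap: 0.0356
finger_force: 20.0
```

Run:
```python
from fast import *
import pickle
s=check(); P,B=s["ee_pos"],s["tool_rot"]; q0=s["qpos"]; qd=s["qpos"]
# exit: back along tool, then route to handle (hood at 1.31) closing fore-aft
json.dump(dict(p=P.tolist(),R=B.tolist()),open("cmd.json","w"))
W=[(P,B)]*3+interp((P,B),(P-.11*B[:,2]+.02*Z,B),5); q,Q,e,m=track(q0,W); print(e,m,Q[-1].round(0))
plan([(p,M,-.15,1) for p,M in W])
```

```text
t 20.52 tcp [ 0.5889 -0.2229  0.0539] err [ 0.001  -0.0013 -0.0009] rot 0.27 F [-0.5 -0.1 -0.1] gap 0.0356 q [ 57.  51. -46. 132. 157.  27. -24.]
0.0018678485088832284 5.606250784065991 [ 65.  38. -52. 134. 153.  12. -25.]
[[0.0,0.0,0.0,0.0,0.0,0.0,-0.15],[0.0,0.0,0.0,0.0,0.0,0.0,-0.15],[0.0,0.0,0.0,0.0,0.0,0.0,-0.15],[-0.0024,-0.0,-0.0252,0.0,0.0,0.0,-0.15],[-0.0049,-0.0001,-0.0503,0.0,0.0,0.0,-0.15],[-0.0073,-0.0001,-0.0755,0.0,0.0,0.0,-0.15],[-0.0098,-0.0001,-0.1006,0.0,0.0,0.0,-0.15],[-0.0122,-0.0002,-0.1258,0.0,0.0,0.0,-0.15]]
```

play_rows([
  [0,0,0,0,0,0,-0.15],
  [0,0,0,0,0,0,-0.15],
  [0,0,0,0,0,0,-0.15],
  [-0.0024,0,-0.025,0,0,0,-0.15],
  [-0.005,0,-0.05,0,0,0,-0.15],
  [-0.0073,0,-0.0755,0,0,0,-0.15],
  [-0.0098,0,-0.1,0,0,0,-0.15],
  [-0.0122,0,-0.126,0,0,0,-0.15],
])

```text
time_s: 21.52
ee_pos: [0.5215, -0.2325, 0.1614]
tool_rot: [[-0.78, -0.159, 0.605], [-0.13, 0.987, 0.092], [-0.612, -0.007, -0.791]]
wrist_force: [1.2, -0.2, -0.1]
finger_gap: 0.0536
finger_force: 0.0
```

```bash
cat > s4.py <<'E'
from fast import *
import pickle,time
s=check(); P,B=s["ee_pos"],s["tool_rot"]; q0=s["qpos"]; rng=np.random.default_rng(5)
im,d=env.grab_frame("side"); findknob(im,d); C=cloud("side",d); L=C-ctr
hsv=cv2.cvtColor(im,cv2.COLOR_BGR2HSV); m=(hsv[...,0]>6)&(hsv[...,0]<16)&(hsv[...,1]>170)&(np.abs(L[...,0])<.13)&(np.abs(L[...,1])<.13)&(d>0)
print("cap",m.sum(),np.median(L[m]@ex),np.median(L[m]@ey),np.percentile(C[m][:,2],[5,50,95]))
t0=time.time(); res=[]; cnt=0; pool=[]
def rp():
    th=radians(rng.uniform(0,60)); ph=rng.uniform(-np.pi,np.pi); zz=np.array([sin(th)*cos(ph),sin(th)*sin(ph),-cos(th)]); w=rng.uniform(0,2*np.pi)
    return np.array([rng.uniform(.4,.55),rng.uniform(-.3,.1),rng.uniform(.36,.5)]),rot(np.cross(zz,np.cross([cos(w),sin(w),0],zz)),zz)
def az(v): return v
up=(P+np.array([-.06,.0,.20]),B)
while time.time()-t0<100:
    cnt+=1
    if pool and rng.random()<.6: v,t,fl=pool[rng.integers(len(pool))]; v=[(p+rng.normal(0,.03,3),M@cv2.Rodrigues(rng.normal(0,.2,3))[0]) for p,M in v]; t=np.clip(t+rng.normal(0,3),-20,15)
    else: v=[rp() for _ in range(rng.integers(0,3))]; t=rng.uniform(-20,15); fl=rng.choice([1,-1])
    if any(p[2]<.35 for p,_ in v): continue
    F=fwd(t)@np.diag([fl,fl,1.]); h=tcp(hand(1.31)+.0035*Z,F)
    pre=(h-.1*F[:,2],F); W=chain([(P,B),up]+v+[pre,(h,F)])
    if len(W)>40: continue
    q,Q,e,m=track(q0,W)
    if e>5: continue
    pool.append((v,t,fl)); h2=(tcp(hand(1.385)+.0035*Z,F),F); back=(h2[0]-.1*F[:,2],F)
    # then knob
    for _ in range(3):
        tk=radians(rng.uniform(15,35)); f2=fl; K=rot(ex,-sin(tk)*ey-cos(tk)*Z)@np.diag([f2,f2,1.]); kp=[(tcp(knob(a)+.005*ey,K),K) for a in (70,58,46,35)]
        kpre=(kp[0][0]-.09*K[:,2],K); via=(np.array([.5,-.05,.42]),F)
        q2,Q2,e2,m2=track(q,chain([(h,F),h2,back,via,kpre]+kp))
        if e2>3: continue
        # then back to handle at 1.25 and shut
        G=[(tcp(hand(a)+.0035*Z,F),F) for a in np.linspace(1.25,0,12)]; gpre=(G[0][0]-.1*F[:,2],F)
        q3,Q3,e3,m3=track(q2,chain([kp[-1],kpre,via,gpre]+G))
        if e3>4: continue
        res.append((min(m,4)+min(m2,m3,4)-.2*len(W),m,m2,m3,len(W),v,t,fl,tk,Q,Q2,Q3))
res.sort(key=lambda r:-r[0]); print(cnt,len(pool),len(res)); pickle.dump(res[:30],open("res4.pkl","wb"))
for r in res[:3]: print(np.round(r[:5],1),len(r[5]),round(r[6],1),r[7],round(np.degrees(r[8])),r[9][-1].round(0),r[10][-1].round(0),r[11][-1].round(0))
E
timeout 300 python3 s4.py
```

```text
t 21.52 tcp [ 0.5215 -0.2325  0.1614] err [-0.0007  0.0004  0.0005] rot 0.05 F [ 1.2 -0.2 -0.1] gap 0.0536 q [ 67.  37. -52. 136. 156.  14. -26.]
knob n 1 x,y,z med -0.0104 0.1056 0.1056 0.1056 0.1478 ang 72.2 (surface)
  return _methods._mean(a, axis=axis, dtype=dtype,
  ret = ret.dtype.type(ret / rcount)
Traceback (most recent call last):
  File "s4.py", line 6, in <module>
    print("cap",m.sum(),np.median(L[m]@ex),np.median(L[m]@ey),np.percentile(C[m][:,2],[5,50,95]))
                                                              ~~~~~~~~~~~~~^^^^^^^^^^^^^^^^^^^^^
IndexError: index -1 is out of bounds for axis 0 with size 0
```

```bash
sed -i '/^im,d=/d;/^hsv=/d;/^print("cap"/d' s4.py; sed -i 's/<100:/<80:/' s4.py; OPENBLAS_NUM_THREADS=1 timeout 300 python3 s4.py
```

```text
t 21.57 tcp [ 0.5202 -0.2328  0.1631] err [-0.002   0.0001  0.0023] rot 0.09 F [-1.4  0.2  1.1] gap 0.0539 q [ 67.  37. -52. 136. 156.  14. -26.]
5812 0 0
```

```bash
cat > s5.py <<'E'
from fast import *
import pickle,time
s=env.get_state(); P,B=s["ee_pos"],s["tool_rot"]; q0=s["qpos"]; rng=np.random.default_rng(7)
S=pickle.load(open("sol.pkl","rb")); A,pre_,v0=S["A"],S["pre"],S["r"][2]
F10=fwd(-10)
over=(P+np.array([0,0,.06]),B); md=(np.array([.545,-.04,.27]),cv2.Rodrigues(rvec(A@B.T)*.5)[0]@B)
rev=[over,md,(pre_+np.array([-.05,0,.15]),A)]+v0+[(np.array([.52,0,.42]),F10)]
W=chain([(P,B)]+rev); q,Q,e,m=track(q0,W); print("rev",len(W),e,m,q.round(0))
q,Q,e,m=track(q0,chain([(P,B)]+rev[:2])); print("to md",e,m,q.round(0))
t0=time.time(); pool=[]; cnt=0
while time.time()-t0<70:
    cnt+=1
    if pool and rng.random()<.6: _,v,t,fl=pool[rng.integers(len(pool))][:4]; v=[(p+rng.normal(0,.03,3),M@cv2.Rodrigues(rng.normal(0,.2,3))[0]) for p,M in v]; t=np.clip(t+rng.normal(0,3),-20,15)
    else:
        v=[]
        for _ in range(rng.integers(1,3)):
            th=radians(rng.uniform(0,60)); ph=rng.uniform(-np.pi,np.pi); zz=np.array([sin(th)*cos(ph),sin(th)*sin(ph),-cos(th)]); w=rng.uniform(0,2*np.pi)
            v.append((np.array([rng.uniform(.38,.58),rng.uniform(-.1,.25),rng.uniform(.3,.5)]),rot(np.cross(zz,np.cross([cos(w),sin(w),0],zz)),zz)))
        t=rng.uniform(-20,15); fl=rng.choice([1,-1])
    if any(p[2]<.28 or p[1]<-.1 for p,_ in v): continue
    F=fwd(t)@np.diag([fl,fl,1.]); h=tcp(hand(1.31)+.0035*Z,F); pre=(h-.1*F[:,2],F)
    W=chain([(P,B),over,md]+v+[(np.array([.52,-.02,.43]),F),pre,(h,F)])
    if len(W)>46: continue
    q,Q,e,m=track(q0,W)
    if e>4: continue
    pool.append((min(m,5)-.15*len(W),v,t,fl,Q,m,len(W)))
pool.sort(key=lambda r:-r[0]); print(cnt,len(pool)); pickle.dump(pool[:40],open("res5.pkl","wb"))
for r in pool[:4]: print(r[5],r[6],len(r[1]),[p.round(2) for p,_ in r[1]],round(r[2]),r[3],r[4][-1].round(0))
E
OPENBLAS_NUM_THREADS=1 timeout 300 python3 s5.py
```

```text
rev 22 21.136666289123617 0.0 [  4.  14. -11. 101.   4.  76.   0.]
to md 21.136666289123617 0.0 [ 26.  15. -32. 134. 122.  10. -34.]
3682 0
```

```bash
cat > s6.py <<'E'
from fast import *
import pickle,time
s=env.get_state(); P,B=s["ee_pos"],s["tool_rot"]; q0=s["qpos"]; rng=np.random.default_rng(7)
S=pickle.load(open("sol.pkl","rb")); A,pre_,v0=S["A"],S["pre"],S["r"][2]
best=[]; t0=time.time()
while time.time()-t0<60:
    over=(P+np.array([rng.uniform(-.01,.05),rng.uniform(-.03,.02),rng.uniform(.06,.11)]),B@cv2.Rodrigues(rng.normal(0,.15,3))[0])
    md=(np.array([rng.uniform(.5,.57),rng.uniform(-.08,0),rng.uniform(.25,.32)]),cv2.Rodrigues(rvec(A@B.T)*.5)[0]@B@cv2.Rodrigues(rng.normal(0,.1,3))[0])
    t=rng.uniform(-15,10); F=fwd(t)
    h=tcp(hand(1.31)+.0035*Z,F); pre=(h-.1*F[:,2],F); st=(np.array([.52,0,.42]),F)
    rest=[(pre_+np.array([-.05,0,.15]),A)] if rng.random()<.5 else []
    W1=chain([(P,B),over,md]); W=W1+chain([md]+rest+v0+[st,pre,(h,F)])
    q,Q,e,m=track(q0,W1); q,Q2,e2,m2=track(q,W[len(W1):])
    if e<4 and e2<4: best.append((min(m,m2,4)-.1*len(W)-.3*e,e,e2,m,m2,W,len(W1),Q,Q2,t))
best.sort(key=lambda r:-r[0]); print(len(best))
pickle.dump(best[:5],open("res6.pkl","wb"))
for b in best[:3]: print(np.round(b[:5],1),len(b[5]),b[6],round(b[9]),b[7][-1].round(0),b[8][-1].round(0),np.array([w[0] for w in b[5]]).round(2)[:b[6]+1].tolist())
E
OPENBLAS_NUM_THREADS=1 timeout 300 python3 s6.py
```

```text
439
[ 1.6  0.1  0.2 10.4  4.9] 24 6 -7 [ 32.  11. -39. 136. 103.  19. -27.] [ 36.  33. -37.  92.  22.  69.   1.] [[0.53, -0.24, 0.21], [0.54, -0.24, 0.25], [0.53, -0.2, 0.26], [0.53, -0.15, 0.27], [0.53, -0.11, 0.29], [0.52, -0.06, 0.3], [0.5, -0.03, 0.32]]
[1.6 0.1 1.  7.5 4.7] 24 6 -3 [ 41.  14. -48. 138. 124.  22. -43.] [ 37.  32. -37.  94.  22.  65.   2.] [[0.52, -0.24, 0.21], [0.52, -0.24, 0.25], [0.52, -0.2, 0.26], [0.52, -0.16, 0.27], [0.52, -0.11, 0.28], [0.52, -0.07, 0.29], [0.5, -0.04, 0.32]]
[1.5 0.1 0.4 8.  3.9] 24 5 -1 [ 37.  17. -45. 136. 120.  20. -35.] [ 40.  32. -41.  95.  23.  63.   0.] [[0.53, -0.22, 0.2], [0.53, -0.22, 0.24], [0.54, -0.16, 0.25], [0.54, -0.11, 0.26], [0.54, -0.06, 0.28], [0.52, -0.03, 0.3]]
```

Run:
```python
from fast import *
import pickle
b=pickle.load(open("res6.pkl","rb"))[0]; s=check(); P,B=s["ee_pos"],s["tool_rot"]
json.dump(dict(p=P.tolist(),R=B.tolist()),open("cmd.json","w"))
print("t",b[9]); plan([(p,M,.35,1) for p,M in b[5][:22]]); print(b[5][21][0],b[5][23][0])
```

```text
t 21.57 tcp [ 0.5202 -0.2328  0.1631] err [-0.002   0.0001  0.0023] rot 0.09 F [-1.4  0.2  1.1] gap 0.0539 q [ 67.  37. -52. 136. 156.  14. -26.]
t -6.675301822694502
[[-0.0326,-0.0065,-0.0281,8.6,-2.2,-1.7,0.35],[-0.0653,-0.013,-0.0563,17.3,-4.5,-3.4,0.35],[-0.076,0.0327,-0.0655,17.1,-4.0,2.0,0.35],[-0.0866,0.0784,-0.0747,16.9,-3.5,7.4,0.35],[-0.0973,0.124,-0.0839,16.7,-3.0,12.8,0.35],[-0.108,0.1697,-0.0931,16.4,-2.5,18.3,0.35],[-0.1098,0.2016,-0.1181,15.4,-1.8,27.8,0.35],[-0.1116,0.2335,-0.1431,14.2,-1.1,37.2,0.35]]
[[0.0152,0.02,-0.0318,-0.6,2.1,9.3,0.35],[0.0304,0.04,-0.0636,-1.2,4.2,18.6,0.35],[0.0456,0.0601,-0.0955,-1.8,6.3,27.9,0.35],[0.0608,0.0801,-0.1273,-2.4,8.4,37.2,0.35],[0.0759,0.1001,-0.1591,-2.9,10.6,46.5,0.35],[0.04,0.0831,-0.1297,5.7,15.7,46.6,0.35],[0.0041,0.0662,-0.1002,14.3,20.8,46.4,0.35],[-0.0319,0.0492,-0.0707,22.9,25.8,46.1,0.35]]
[[-0.0415,0.0254,0.0086,9.6,1.3,1.1,0.35],[-0.0865,0.043,0.013,9.6,1.3,1.1,0.35],[-0.1315,0.0605,0.0173,9.6,1.3,1.1,0.35],[-0.1764,0.078,0.0217,9.6,1.3,1.1,0.35],[-0.2214,0.0955,0.0261,9.6,1.3,1.1,0.35],[-0.2664,0.113,0.0305,9.6,1.3,1.1,0.35]]
[ 0.64558272 -0.20682514  0.40734474] [ 0.63408977 -0.20856739  0.30802266]
```

play_rows([
  [-0.0326,-0.0065,-0.0281,8.6,-2.2,-1.7,0.35],
  [-0.0653,-0.013,-0.0563,17.3,-4.5,-3.4,0.35],
  [-0.076,0.0327,-0.0655,17.1,-4,2,0.35],
  [-0.0866,0.0784,-0.0747,16.9,-3.5,7.4,0.35],
  [-0.0973,0.124,-0.0839,16.7,-3,12.8,0.35],
  [-0.108,0.1697,-0.0931,16.4,-2.5,18.3,0.35],
  [-0.1098,0.2016,-0.1181,15.4,-1.8,27.8,0.35],
  [-0.1116,0.2335,-0.1431,14.2,-1.1,37.2,0.35],
])

```text
time_s: 22.58
ee_pos: [0.4874, -0.0038, 0.3379]
tool_rot: [[-0.667, 0.468, 0.58], [0.475, 0.867, -0.154], [-0.575, 0.173, -0.8]]
wrist_force: [-0.2, -0.8, -0.1]
finger_gap: 0.0301
finger_force: 0.0
```

play_rows([
  [0.0152,0.02,-0.0318,-0.6,2.1,9.3,0.35],
  [0.0304,0.04,-0.0636,-1.2,4.2,18.6,0.35],
  [0.0456,0.0601,-0.0955,-1.8,6.3,27.9,0.35],
  [0.0608,0.0801,-0.1273,-2.4,8.4,37.2,0.35],
  [0.0759,0.1001,-0.1591,-2.9,10.6,46.5,0.35],
  [0.04,0.0831,-0.1297,5.7,15.7,46.6,0.35],
  [0.0041,0.0662,-0.1002,14.3,20.8,46.4,0.35],
  [-0.0319,0.0492,-0.0707,22.9,25.8,46.1,0.35],
])

```text
time_s: 23.58
ee_pos: [0.4921, 0.0318, 0.4216]
tool_rot: [[-0.186, 0.981, 0.05], [0.982, 0.187, -0.03], [-0.039, 0.044, -0.998]]
wrist_force: [0.8, 0.8, 1.5]
finger_gap: 0.03
finger_force: 0.0
```

Run:
```python
from fast import *
import pickle
b=pickle.load(open("res6.pkl","rb"))[0]; s=check(); P,B=s["ee_pos"],s["tool_rot"]
im,d=env.grab_frame("side"); 
try: findknob(im,d)
except Exception as x: print("noknob")
C=cloud("side",d); L=C-ctr; hsv=cv2.cvtColor(im,cv2.COLOR_BGR2HSV); m=(hsv[...,0]>5)&(hsv[...,0]<16)&(hsv[...,1]>150)&(np.abs(L@ex)<.1)&(np.abs(L@ey)<.095)&(d>0)
if m.sum(): print("cap",m.sum(),np.median(L[m]@ex),np.median(L[m]@ey),np.percentile(C[m][:,2],[5,50,95]))
cv2.imwrite("pics/loaded.png",cv2.resize(im[130:410,240:500],None,fx=2,fy=2,interpolation=2))
json.dump(dict(p=P.tolist(),R=B.tolist()),open("cmd.json","w"))
F=b[5][23][1]; h=b[5][23][0]; W=ip((P,B),(h-.1*F[:,2],F)); W+=interp(W[-1],(h,F),6); q,Q,e,m=track(s["qpos"],W); print(e,m,len(W),Q[-1].round(0))
plan([(p,M,.35,1) for p,M in W])
```

```text
t 23.57 tcp [0.4921 0.0318 0.4216] err [-0.1535  0.2386  0.0142] rot 9.73 F [0.8 0.8 1.5] gap 0.03 q [ 25.  10. -43. 106.  10.  65. -10.]
knob n 102 x,y,z med -0.0149 0.1047 0.13 0.1495 0.1463 ang 74.2 (surface)
cap 269 0.0007799607311937553 -0.008704110645316128 [0.07858521 0.08010649 0.08177307]
0.018329417692447912 26.468091276164728 12 [ 34.  32. -34.  92.  20.  68.   3.]
[[-0.0437,0.0176,0.0049,1.5,0.4,0.3,0.35],[-0.0874,0.0351,0.0097,3.1,0.8,0.7,0.35],[-0.1311,0.0527,0.0146,4.6,1.2,1.0,0.35],[-0.1748,0.0702,0.0195,6.2,1.5,1.3,0.35],[-0.2185,0.0878,0.0243,7.7,1.9,1.7,0.35],[-0.2622,0.1053,0.0292,9.2,2.3,2.0,0.35],[-0.2615,0.1027,0.0456,9.2,2.3,2.0,0.35],[-0.2608,0.1,0.0621,9.2,2.3,2.0,0.35]]
[[0.0,-0.0,0.0166,0.0,0.0,0.0,0.35],[0.0,-0.0,0.0333,0.0,0.0,0.0,0.35],[0.0,-0.0,0.05,0.0,0.0,0.0,0.35],[0.0,-0.0,0.0666,0.0,0.0,0.0,0.35]]
```

View pics/loaded.png

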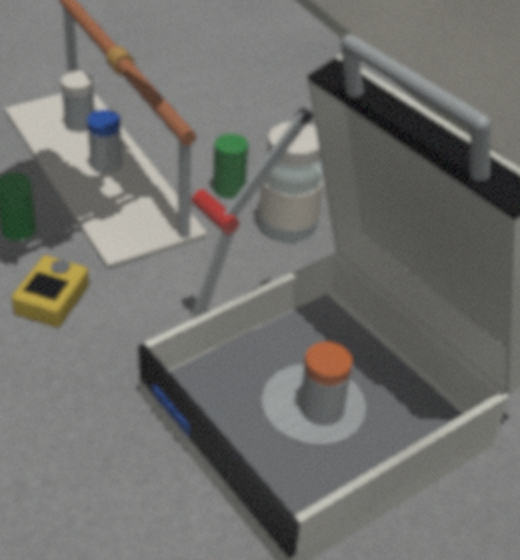

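The canister stands on the plate: the cap at crop (328,355) measures 9 mm from plate centre with its top at z = 80 mm. The stay is locked, with the knob at crop (215,210). Now I'll grip the bar again.

play_rows([
  [-0.0437,0.0176,0.0049,1.5,0.4,0.3,0.35],
  [-0.0874,0.0351,0.0097,3.1,0.8,0.7,0.35],
  [-0.1311,0.0527,0.0146,4.6,1.2,1,0.35],
  [-0.1748,0.0702,0.0195,6.2,1.5,1.3,0.35],
  [-0.2185,0.0878,0.0243,7.7,1.9,1.7,0.35],
  [-0.2622,0.1053,0.0292,9.2,2.3,2,0.35],
  [-0.2615,0.1027,0.0456,9.2,2.3,2,0.35],
  [-0.2608,0.1,0.0621,9.2,2.3,2,0.35],
])

```text
time_s: 24.62
ee_pos: [0.6407, -0.2054, 0.3719]
tool_rot: [[-0.151, 0.982, -0.112], [0.989, 0.15, -0.015], [0.002, -0.113, -0.994]]
wrist_force: [0.2, 0.4, 0.6]
finger_gap: 0.0304
finger_force: 0.0
```

play_rows([
  [0,0,0.0166,0,0,0,0.35],
  [0,0,0.0333,0,0,0,0.35],
  [0,0,0.05,0,0,0,0.35],
  [0,0,0.0666,0,0,0,0.35],
  [0,0,0.0666,0,0,0,1],
  [0,0,0.0666,0,0,0,1],
  [0,0,0.0666,0,0,0,1],
  [0,0,0.0666,0,0,0,1],
], force=25)

```text
time_s: 25.62
ee_pos: [0.6341, -0.2075, 0.3078]
tool_rot: [[-0.15, 0.983, -0.11], [0.989, 0.149, -0.017], [0.0, -0.112, -0.994]]
wrist_force: [-1.3, 0.1, 1.9]
finger_gap: 0.011
finger_force: 25.0
```

Run:
```python
from fast import *
s=check(); print(angle(s)); P,B=s["ee_pos"],s["tool_rot"]
json.dump(dict(p=P.tolist(),R=B.tolist()),open("cmd.json","w"))
a0=angle(s)[0]; W=[(P+hand(a)-hand(1.31),B) for a in np.linspace(1.31,1.388,6)[1:]]
q,Q,e,m=track(s["qpos"],W); print(e,m)
plan([(p,M,1,1) for p,M in W]+[(W[-1][0],B,1,3)])
```

```text
t 25.62 tcp [ 0.6341 -0.2075  0.3078] err [-0.0001  0.0011 -0.0002] rot 0.25 F [-1.3  0.1  1.9] gap 0.011 q [ 33.  32. -34.  89.  20.  71.   3.]
(np.float64(1.3131209021394137), np.float64(0.2585316438664565), np.float64(0.00105718344064092))
0.00010901767830135507 37.008356308786745
[[-0.0,0.0038,-0.0012,0.0,0.0,0.0,1],[-0.0,0.0076,-0.0024,0.0,0.0,0.0,1],[-0.0,0.0114,-0.0036,0.0,0.0,0.0,1],[-0.0,0.0152,-0.0046,0.0,0.0,0.0,1],[-0.0,0.0191,-0.0056,0.0,0.0,0.0,1],[-0.0,0.0191,-0.0056,0.0,0.0,0.0,1],[-0.0,0.0191,-0.0056,0.0,0.0,0.0,1],[-0.0,0.0191,-0.0056,0.0,0.0,0.0,1]]
```

play_rows([
  [0,0.0038,-0.0012,0,0,0,1],
  [0,0.0076,-0.0024,0,0,0,1],
  [0,0.0114,-0.0036,0,0,0,1],
  [0,0.0152,-0.0046,0,0,0,1],
  [0,0.0191,-0.0056,0,0,0,1],
  [0,0.0191,-0.0056,0,0,0,1],
  [0,0.0191,-0.0056,0,0,0,1],
  [0,0.0191,-0.0056,0,0,0,1],
])

```text
time_s: 26.62
ee_pos: [0.6535, -0.2046, 0.311]
tool_rot: [[-0.15, 0.982, -0.11], [0.989, 0.149, -0.016], [0.0, -0.112, -0.994]]
wrist_force: [-2.3, -1.0, 5.2]
finger_gap: 0.0109
finger_force: 25.0
```

```bash
cat > s7.py <<'E'
from fast import *
import pickle,time
s=check(); print(angle(s)); P,B=s["ee_pos"],s["tool_rot"]; q0=s["qpos"]; rng=np.random.default_rng(3)
json.dump(dict(p=P.tolist(),R=B.tolist()),open("cmd.json","w"))
im,d=env.grab_frame("side"); findknob(im,d)
back=(P-.1*B[:,2],B); res=[]; t0=time.time(); n=0
while time.time()-t0<40:
    n+=1; tk=radians(rng.uniform(18,35)); fl=rng.choice([1,-1]); K=rot(ex,-sin(tk)*ey-cos(tk)*Z)@np.diag([fl,fl,1.])
    kp=[(tcp(knob(a)+.004*ey,K),K) for a in (72,60,48,34)]; kpre=(kp[0][0]-.1*K[:,2],K)
    via=(np.array([rng.uniform(.5,.56),rng.uniform(-.05,.08),rng.uniform(.36,.46)]),K@cv2.Rodrigues(rng.normal(0,.2,3))[0])
    W=chain([(P,B),back,via,kpre]+kp[:1]); q,Q,e,m=track(q0,W); q,Q2,e2,m2=track(q,chain(kp))
    if max(e,e2)>2: continue
    # return to bar at 1.25 and close
    F=fwd(-8); G=[(tcp(hand(a)+.003*Z,F),F) for a in np.linspace(1.25,0,14)]; gpre=(G[0][0]-.1*F[:,2],F)
    q3,Q3,e3,m3=track(q,chain([kp[-1],(kp[-1][0]-.12*K[:,2],K),via,gpre]+G))
    res.append((min(m,m2,6)-.15*len(W)-e3*.1,e3,m,m2,m3,tk,fl,via,kpre,kp,W,Q,Q2,Q3))
res.sort(key=lambda r:-r[0]); print(n,len(res)); pickle.dump(res[:5],open("res7.pkl","wb"))
for r in res[:3]: print(np.round(r[1:5],1),len(r[10]),round(np.degrees(r[5])),r[6],r[7][0].round(2),r[11][-1].round(0),r[13][-1].round(0))
r=res[0]; W=[(P,B)]*3+r[10]; plan([(p,M,.2,1) for p,M in W]); print(r[9][0][0])
E
OPENBLAS_NUM_THREADS=1 timeout 300 python3 s7.py
```

```text
t 26.62 tcp [ 0.6535 -0.2046  0.311 ] err [ 0.0001  0.     -0.0003] rot 0.01 F [-2.3 -1.   5.2] gap 0.0109 q [ 32.  34. -33.  86.  20.  72.   3.]
(np.float64(1.3903620945918829), np.float64(0.2582467810399814), np.float64(0.001053411130437832))
  return _methods._mean(a, axis=axis, dtype=dtype,
  ret = ret.dtype.type(ret / rcount)
Traceback (most recent call last):
  File "s7.py", line 5, in <module>
    im,d=env.grab_frame("side"); findknob(im,d)
                                 ~~~~~~~~^^^^^^
  File "h.py", line 52, in findknob
    print("knob n",k.sum(),"x,y,z med",np.median(x).round(4),y.min().round(4),np.median(y).round(4),y.max().round(4),np.median(z).round(4),"ang",np.degrees(np.arctan2(np.median(z)-.04,np.median(x)+.045)).round(1),"(surface)")
                                                             ~~~~~^^
ValueError: zero-size array to reduction operation minimum which has no identity
```

```bash
sed -i '/^im,d=/d' s7.py; OPENBLAS_NUM_THREADS=1 timeout 300 python3 s7.py
```

```text
t 26.68 tcp [ 0.6536 -0.2046  0.311 ] err [ 0. -0.  0.] rot 0.0 F [-2.7  0.4  5.3] gap 0.011 q [ 32.  34. -33.  86.  20.  72.   3.]
(np.float64(1.3904520077524116), np.float64(0.2582470843885051), np.float64(0.0010448181643412887))
1219 718
[ 0.  24.  25.2 19.9] 11 18 1 [ 0.55 -0.04  0.39] [ 11.  32. -20. 123.  54.  37. -44.] [ 37.  37. -22. 127.  36.  30.  -5.]
[ 0.  23.9 25.  19.9] 11 20 1 [ 0.54 -0.03  0.37] [ 11.  32. -20. 123.  55.  38. -45.] [ 37.  37. -22. 127.  36.  30.  -5.]
[ 0.  23.6 24.8 19.9] 11 22 1 [ 0.53 -0.04  0.39] [ 10.  33. -21. 123.  58.  40. -49.] [ 37.  37. -21. 127.  35.  30.  -4.]
[[0.0,0.0,0.0,0.0,0.0,0.0,0.2],[0.0,0.0,0.0,0.0,0.0,0.0,0.2],[0.0,0.0,0.0,0.0,0.0,0.0,0.2],[-0.0,0.0,-0.05,0.0,0.0,0.0,0.2],[-0.0,-0.0,-0.1,0.0,0.0,0.0,0.2],[0.0443,-0.0204,-0.0914,0.3,-1.7,-0.2,0.2],[0.0887,-0.0408,-0.0828,0.5,-3.4,-0.5,0.2],[0.133,-0.0612,-0.0742,0.8,-5.1,-0.7,0.2]]
[[0.0452,-0.0198,0.0049,0.3,-1.7,-0.3,0.2],[0.0463,-0.0162,0.0568,-2.1,-5.6,0.5,0.2],[0.0475,-0.0126,0.1086,-4.5,-9.5,1.3,0.2],[0.0487,-0.0091,0.1604,-7.0,-13.4,2.1,0.2],[0.037,-0.0033,0.2087,-7.0,-13.4,2.1,0.2],[0.0253,0.0025,0.257,-7.0,-13.4,2.1,0.2]]
[ 0.5515427  -0.0831078   0.13511894]
```

```bash
cat > s8.py <<'E'
from fast import *
s=check(); P,B=s["ee_pos"],s["tool_rot"]; q0=s["qpos"]
json.dump(dict(p=P.tolist(),R=B.tolist()),open("cmd.json","w"))
tk=radians(27); K=rot(ex,-sin(tk)*ey-cos(tk)*Z)
kp=[(tcp(knob(a)+.005*ey,K),K) for a in (68,60,52,44,34)]; kpre=(kp[0][0]-.1*K[:,2],K); via=(np.array([.55,-.03,.40]),fwd(0))
W=chain([(P,B),(P-.1*B[:,2],B),via,kpre]); q,Q,e,m=track(q0,W); q,Q2,e2,m2=track(q,chain([kpre]+kp)); print(e,e2,m,m2,len(W),q.round(0))
plan([(p,M,.2,1) for p,M in [(P,B)]*3+W])
E
python3 s8.py
```

```text
t 26.68 tcp [ 0.6536 -0.2046  0.311 ] err [ 0.102  -0.1215  0.1759] rot 19.56 F [-2.7  0.4  5.3] gap 0.011 q [ 32.  34. -33.  86.  20.  72.   3.]
0.030085116054787434 0.007900412407592008 25.23700074798613 23.81446618528703 10 [  5.  39. -17. 117.  64.  43. -56.]
[[0.0,0.0,0.0,0.0,0.0,0.0,0.2],[0.0,0.0,0.0,0.0,0.0,0.0,0.2],[0.0,0.0,0.0,0.0,0.0,0.0,0.2],[-0.0,0.0,-0.05,0.0,0.0,0.0,0.2],[-0.0,-0.0,-0.1,0.0,0.0,0.0,0.2],[0.047,-0.0214,-0.095,-1.6,-0.0,0.0,0.2],[0.0941,-0.0428,-0.09,-3.2,-0.0,0.0,0.2],[0.1411,-0.0642,-0.0849,-4.8,-0.0,0.0,0.2]]
[[0.0471,-0.0218,0.0032,-1.6,-0.0,0.0,0.2],[0.0453,-0.0204,0.0477,-1.6,-6.8,0.1,0.2],[0.0435,-0.0191,0.0921,-1.6,-13.5,0.2,0.2],[0.0417,-0.0177,0.1366,-1.6,-20.3,0.3,0.2],[0.04,-0.0163,0.1811,-1.6,-27.0,0.4,0.2]]
```

play_rows([
  [0,0,0,0,0,0,0.2],
  [0,0,0,0,0,0,0.2],
  [0,0,0,0,0,0,0.2],
  [0,0,-0.05,0,0,0,0.2],
  [0,0,-0.1,0,0,0,0.2],
  [0.047,-0.0214,-0.095,-1.6,0,0,0.2],
  [0.0941,-0.0428,-0.09,-3.2,0,0,0.2],
  [0.1411,-0.0642,-0.0849,-4.8,0,0,0.2],
])

```text
time_s: 27.68
ee_pos: [0.5775, -0.0718, 0.4022]
tool_rot: [[-0.15, 0.988, -0.027], [0.989, 0.15, -0.003], [0.001, -0.027, -1.0]]
wrist_force: [-0.2, 1.0, 0.4]
finger_gap: 0.0373
finger_force: 0.0
```

play_rows([
  [0.0471,-0.0218,0.0032,-1.6,0,0,0.2],
  [0.0453,-0.0204,0.0477,-1.6,-6.8,0.1,0.2],
  [0.0435,-0.0191,0.0921,-1.6,-13.5,0.2,0.2],
  [0.0417,-0.0177,0.1366,-1.6,-20.3,0.3,0.2],
  [0.04,-0.0163,0.1811,-1.6,-27,0.4,0.2],
])

```text
time_s: 28.3
ee_pos: [0.5515, -0.0367, 0.2211]
tool_rot: [[-0.133, 0.989, 0.071], [0.88, 0.15, -0.451], [-0.456, 0.002, -0.89]]
wrist_force: [1.1, -1.1, -0.5]
finger_gap: 0.0374
finger_force: 0.0
```

```bash
cat > s9.py <<'E'
from fast import *
s=check(); P,B=s["ee_pos"],s["tool_rot"]; q0=s["qpos"]
json.dump(dict(p=P.tolist(),R=B.tolist()),open("cmd.json","w"))
c,Rm,t=cam("side"); print("cam",(-Rm.T@t-ctr)@ex,(-Rm.T@t-ctr)@ey,(-Rm.T@t)[2])
for n in ("side","top"):
    im,d=env.grab_frame(n); C=cloud(n,d); hsv=cv2.cvtColor(im,cv2.COLOR_BGR2HSV); L=C-ctr
    m=(hsv[...,1]>150)&((hsv[...,0]<6)|(hsv[...,0]>174))&(d>0)&(np.abs(L@ey-.13)<.04)&(C[...,2]>.05)
    if m.sum(): x,y,z=L[m]@ex,L[m]@ey,C[m][:,2]; print(n,m.sum(),np.percentile(x,[5,50,95]).round(4),np.percentile(y,[5,95]).round(4),np.percentile(z,[5,50,95]).round(4))
    # bar: points around the handle
    m=(d>0)&(C[...,2]>.295)&(C[...,2]<.33)&(np.abs(L@ey)<.055)&(np.abs(L@ex-.063)<.04)
    if m.sum(): print("bar",m.sum(),np.percentile(L[m]@ex,[5,50,95]).round(4),np.percentile(C[m][:,2],[5,50,95]).round(4))
    if n=="side": cv2.imwrite("pics/knob1.png",cv2.resize(im[130:410,240:500],None,fx=2,fy=2,interpolation=2))
K=B; tk=radians(27); K=rot(ex,-sin(tk)*ey-cos(tk)*Z)
kp=[(tcp(knob(a)+.005*ey,K),K) for a in (68,)]
W=interp((P,B),kp[0],5); W+=[W[-1]]; q,Q,e,m=track(q0,W); print(e,m); plan([(p,M,.2,1) for p,M in W]); print(kp[0][0])
E
python3 s9.py
```

```text
t 28.3 tcp [ 0.5515 -0.0367  0.2211] err [-0.      0.0001 -0.0009] rot 0.2 F [ 1.1 -1.1 -0.5] gap 0.0374 q [  2.  28. -28. 117.  48.  57. -49.]
cam -0.3901962449970931 -0.3846099436281818 0.658451789655023
side 128 [-0.0096 -0.006  -0.0001] [0.1079 0.1473] [0.1396 0.1428 0.1447]
bar 671 [0.0642 0.0663 0.072 ] [0.3099 0.3164 0.3193]
top 210 [-0.01   -0.0042  0.0034] [0.1079 0.1497] [0.1391 0.1427 0.1456]
bar 623 [0.0644 0.0687 0.0746] [0.3144 0.318  0.3202]
0.026643550043481783 23.814922320602435
[[-0.0,-0.0001,0.0199,0.0,0.0,-0.0,0.2],[-0.0001,-0.0001,0.0397,0.0,0.1,-0.0,0.2],[-0.0001,-0.0002,0.0596,0.1,0.1,-0.0,0.2],[-0.0002,-0.0002,0.0794,0.1,0.1,-0.0,0.2],[-0.0002,-0.0003,0.0993,0.1,0.2,-0.0,0.2],[-0.0002,-0.0003,0.0993,0.1,0.2,-0.0,0.2]]
[ 0.55830453 -0.08176371  0.13289927]
```

View pics/knob1.png

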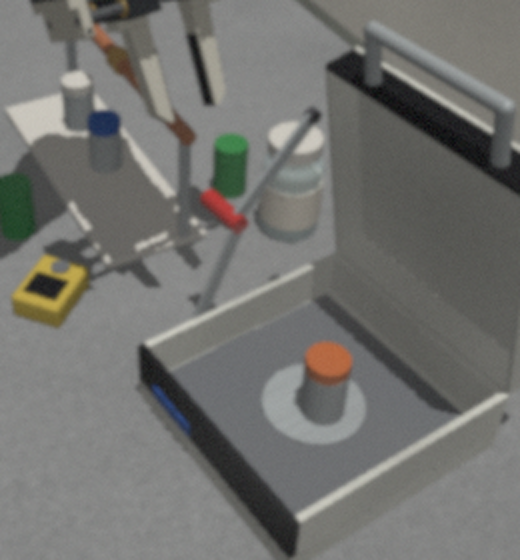

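The knob is at crop (222,208), 67° above level by measurement. The hood is still lifted at about 1.38. Descending to grip the knob.

play_rows([
  [0,0,0.02,0,0,0,0.2],
  [0,0,0.04,0,0.1,0,0.2],
  [0,0,0.06,0.1,0.1,0,0.2],
  [0,0,0.08,0.1,0.1,0,0.2],
  [0,0,0.0993,0.1,0.2,0,0.2],
  [0,0,0.0993,0.1,0.2,0,1],
  [0,0,0.0993,0.1,0.2,0,1],
  [0,0,0.0993,0.1,0.2,0,1],
], force=12)

```text
time_s: 29.4
ee_pos: [0.5584, -0.0813, 0.1341]
tool_rot: [[-0.133, 0.989, 0.067], [0.883, 0.149, -0.445], [-0.45, -0.0, -0.893]]
wrist_force: [0.9, -0.6, 0.8]
finger_gap: 0.0159
finger_force: 12.0
```

Run:
```python
from fast import *
s=check(); P,B=s["ee_pos"],s["tool_rot"]; q0=s["qpos"]
g=P-.005*B[:,2]-piv; a0=np.degrees(np.arctan2(g[2],g@ex)); print("knob ang",a0,"r",np.hypot(g[2],g@ex),"y",g@ey)
json.dump(dict(p=P.tolist(),R=B.tolist()),open("cmd.json","w"))
W=[(P+knob(a)-knob(a0),B) for a in np.linspace(a0,33,12)[1:]]+[(P+knob(33)-knob(a0),B)]*2; q,Q,e,m=track(q0,W); print(e,m); plan([(p,M,1,1) for p,M in W])
```

```text
t 29.4 tcp [ 0.5584 -0.0813  0.1341] err [0.0002 0.0005 0.0012] rot 0.19 F [ 0.9 -0.6  0.8] gap 0.0159 q [  3.  35. -23. 121.  58.  49. -56.]
knob ang 68.14202351315504 r 0.10616479724095576 y 0.005464029701118851
0.008278979565618343 24.552589961220093
[[0.0011,0.0054,0.0021,0.0,0.0,0.0,1],[0.0022,0.0106,0.0044,0.0,0.0,0.0,1],[0.0036,0.0157,0.007,0.0,0.0,0.0,1],[0.005,0.0206,0.0099,0.0,0.0,0.0,1],[0.0066,0.0253,0.0129,0.0,0.0,0.0,1],[0.0082,0.0298,0.0163,0.0,0.0,0.0,1],[0.01,0.0341,0.0198,0.0,0.0,0.0,1],[0.0119,0.0382,0.0235,0.0,0.0,0.0,1]]
[[0.002,0.0039,0.004,0.0,0.0,0.0,1],[0.0041,0.0075,0.0081,0.0,0.0,0.0,1],[0.0063,0.0108,0.0124,0.0,0.0,0.0,1],[0.0063,0.0108,0.0124,0.0,0.0,0.0,1],[0.0063,0.0108,0.0124,0.0,0.0,0.0,1]]
```

Gripped: the gap is 15.9 mm, matching the 16 mm pin. Pulling the knee back.

play_rows([
  [0.0011,0.0054,0.0021,0,0,0,1],
  [0.0022,0.0106,0.0044,0,0,0,1],
  [0.0036,0.0157,0.007,0,0,0,1],
  [0.005,0.0206,0.0099,0,0,0,1],
  [0.0066,0.0253,0.0129,0,0,0,1],
  [0.0082,0.0298,0.0163,0,0,0,1],
  [0.01,0.0341,0.0198,0,0,0,1],
  [0.0119,0.0382,0.0235,0,0,0,1],
])

```text
time_s: 30.4
ee_pos: [0.5954, -0.0755, 0.1065]
tool_rot: [[-0.134, 0.989, 0.065], [0.883, 0.149, -0.446], [-0.45, -0.002, -0.893]]
wrist_force: [-3.9, 0.7, 1.5]
finger_gap: 0.0158
finger_force: 12.0
```

play_rows([
  [0.002,0.0039,0.004,0,0,0,1],
  [0.0041,0.0075,0.0081,0,0,0,1],
  [0.0063,0.0108,0.0124,0,0,0,1],
  [0.0063,0.0108,0.0124,0,0,0,1],
  [0.0063,0.0108,0.0124,0,0,0,1],
])

```text
time_s: 31.02
ee_pos: [0.6055, -0.0741, 0.0924]
tool_rot: [[-0.134, 0.989, 0.064], [0.883, 0.149, -0.446], [-0.45, -0.003, -0.893]]
wrist_force: [-4.8, 0.6, -1.3]
finger_gap: 0.0154
finger_force: 12.0
```

```bash
cat > s10.py <<'E'
from fast import *
s=check(); P,B=s["ee_pos"],s["tool_rot"]; q0=s["qpos"]
g=P-.005*B[:,2]-piv; a0=np.degrees(np.arctan2(g[2],g@ex)); print("knob ang",a0,"r",np.hypot(g[2],g@ex))
for n in ("side","top"):
    im,d=env.grab_frame(n); C=cloud(n,d); L=C-ctr
    m=(d>0)&(C[...,2]>.28)&(C[...,2]<.33)&(np.abs(L@ey)<.055)&(np.abs(L@ex-.04)<.06)
    if m.sum(): print("bar",n,m.sum(),np.percentile(L[m]@ex,[2,50,95]).round(4),np.percentile(C[m][:,2],[5,50,98]).round(4))
json.dump(dict(p=P.tolist(),R=B.tolist()),open("cmd.json","w"))
K=B; F=fwd(-8); h=tcp(hand(1.25)+.003*Z,F); pre=(h-.1*F[:,2],F)
out=(P-.12*K[:,2],K); via=(np.array([.55,-.03,.41]),fwd(0))
W=[(P,B)]*3+chain([(P,B),out,via,pre]); q,Q,e,m=track(q0,W); print(e,m,len(W))
plan([(p,M,.35,1) for p,M in W]); print(pre[0],h)
E
python3 s10.py
```

```text
t 31.02 tcp [ 0.6055 -0.0741  0.0924] err [-0.0014 -0.0002 -0.0014] rot 0.18 F [-4.8  0.6 -1.3] gap 0.0154 q [  2.  40. -22. 116.  60.  49. -57.]
knob ang 33.11849777685271 r 0.10403300386215919
bar side 675 [0.0223 0.0249 0.0311] [0.3008 0.3075 0.3104]
bar top 460 [0.0225 0.0278 0.0335] [0.305  0.3089 0.3119]
0.03649902176198709 25.699281928974685 14
[[0.0,0.0,0.0,0.0,0.0,0.0,0.35],[0.0,0.0,0.0,0.0,0.0,0.0,0.35],[0.0,0.0,0.0,0.0,0.0,0.0,0.35],[0.0,0.0,-0.04,0.0,0.0,0.0,0.35],[0.0,0.0,-0.08,0.0,0.0,0.0,0.35],[0.0,0.0,-0.12,0.0,0.0,0.0,0.35],[-0.0242,-0.0123,-0.1667,-0.1,6.7,-0.0,0.35],[-0.0483,-0.0247,-0.2134,-0.1,13.4,-0.0,0.35]]
[[-0.0127,-0.0122,-0.0511,-0.1,6.7,-0.0,0.35],[-0.0254,-0.0245,-0.1021,-0.1,13.4,-0.0,0.35],[-0.071,-0.0106,-0.0895,1.9,13.4,-0.3,0.35],[-0.1166,0.0032,-0.0768,3.9,13.4,-0.5,0.35],[-0.1622,0.0171,-0.0642,5.9,13.3,-0.7,0.35],[-0.2078,0.031,-0.0515,7.9,13.3,-1.0,0.35]]
[ 0.63304152 -0.20872629  0.40286755] [ 0.61928142 -0.21081223  0.30384075]
```

play_rows([
  [0,0,0,0,0,0,0.35],
  [0,0,0,0,0,0,0.35],
  [0,0,0,0,0,0,0.35],
  [0,0,-0.04,0,0,0,0.35],
  [0,0,-0.08,0,0,0,0.35],
  [0,0,-0.12,0,0,0,0.35],
  [-0.0242,-0.0123,-0.1667,-0.1,6.7,0,0.35],
  [-0.0483,-0.0247,-0.2134,-0.1,13.4,0,0.35],
])

```text
time_s: 32.12
ee_pos: [0.5743, -0.024, 0.307]
tool_rot: [[-0.148, 0.988, 0.036], [0.962, 0.153, -0.225], [-0.228, 0.001, -0.974]]
wrist_force: [1.2, -1.0, -0.3]
finger_gap: 0.0305
finger_force: 0.0
```

```bash
cat > s11.py <<'E'
from fast import *
s=check(); P,B=s["ee_pos"],s["tool_rot"]; q0=s["qpos"]
for n in ("side","top"):
    im,d=env.grab_frame(n); C=cloud(n,d); L=C-ctr
    m=(d>0)&(C[...,2]>.28)&(C[...,2]<.33)&(np.abs(L@ey)<.055)&(np.abs(L@ex-.04)<.06)
    if m.sum(): print("bar",n,m.sum(),np.percentile(L[m]@ex,[2,50,95]).round(4),np.percentile(C[m][:,2],[5,50,98]).round(4))
    hsv=cv2.cvtColor(im,cv2.COLOR_BGR2HSV); m=(hsv[...,1]>150)&((hsv[...,0]<6)|(hsv[...,0]>174))&(d>0)&(np.abs(L@ey-.13)<.04)&(C[...,2]>.05)
    if m.sum(): print("knob",n,m.sum(),np.median(L[m]@ex).round(4),np.median(C[m][:,2]).round(4))
json.dump(dict(p=P.tolist(),R=B.tolist()),open("cmd.json","w"))
F=fwd(-8); h=tcp(hand(1.22)+.0025*Z,F); pre=(h-.1*F[:,2],F); via=(np.array([.55,-.04,.41]),fwd(0))
W=chain([(P,B),via,pre]); W+=interp(pre,(h,F),6); q,Q,e,m=track(q0,W); print(e,m,len(W)); print("bar model",(hand(1.22)-ctr)@ex,hand(1.22)[2]+.0025)
plan([(p,M,.35,1) for p,M in W])
E
python3 s11.py
```

```text
t 32.12 tcp [ 0.5743 -0.024   0.307 ] err [-0.0588  0.1848 -0.0958] rot 15.42 F [ 1.2 -1.  -0.3] gap 0.0305 q [ 15.  22. -35. 107.  30.  60. -26.]
bar side 682 [0.0223 0.0247 0.0314] [0.3007 0.3074 0.3104]
knob side 91 0.0333 0.1124
bar top 499 [0.0225 0.0275 0.0334] [0.3049 0.3088 0.3115]
0.05135033151639819 26.80952307273671 12
bar model 0.028634201638032753 0.3061110729021556
[[-0.0176,-0.0132,-0.0488,0.0,6.6,0.1,0.35],[-0.0353,-0.0264,-0.0975,0.1,13.2,0.2,0.35],[-0.0784,-0.0141,-0.0849,2.1,13.2,-0.1,0.35],[-0.1215,-0.0019,-0.0723,4.1,13.2,-0.3,0.35],[-0.1646,0.0104,-0.0597,6.0,13.2,-0.5,0.35],[-0.2077,0.0226,-0.047,8.0,13.2,-0.8,0.35],[-0.204,0.0203,-0.031,8.0,13.2,-0.8,0.35],[-0.2002,0.0179,-0.0149,8.0,13.2,-0.8,0.35]]
[[-0.0,0.0,0.0167,0.0,-0.0,0.0,0.35],[-0.0,0.0,0.0333,0.0,-0.0,0.0,0.35],[-0.0,-0.0,0.05,0.0,-0.0,0.0,0.35],[-0.0,-0.0,0.0667,0.0,-0.0,0.0,0.35]]
```

play_rows([
  [-0.0176,-0.0132,-0.0488,0,6.6,0.1,0.35],
  [-0.0353,-0.0264,-0.0975,0.1,13.2,0.2,0.35],
  [-0.0784,-0.0141,-0.0849,2.1,13.2,-0.1,0.35],
  [-0.1215,-0.0019,-0.0723,4.1,13.2,-0.3,0.35],
  [-0.1646,0.0104,-0.0597,6,13.2,-0.5,0.35],
  [-0.2077,0.0226,-0.047,8,13.2,-0.8,0.35],
  [-0.204,0.0203,-0.031,8,13.2,-0.8,0.35],
  [-0.2002,0.0179,-0.0149,8,13.2,-0.8,0.35],
])

```text
time_s: 33.22
ee_pos: [0.6203, -0.2109, 0.3644]
tool_rot: [[-0.148, 0.979, -0.139], [0.989, 0.146, -0.023], [-0.002, -0.14, -0.99]]
wrist_force: [-0.6, -0.4, -0.1]
finger_gap: 0.0302
finger_force: 0.0
```

play_rows([
  [0,0,0.0167,0,0,0,0.35],
  [0,0,0.0333,0,0,0,0.35],
  [0,0,0.05,0,0,0,0.35],
  [0,0,0.0667,0,0,0,0.35],
  [0,0,0.0667,0,0,0,1],
  [0,0,0.0667,0,0,0,1],
  [0,0,0.0667,0,0,0,1],
  [0,0,0.0667,0,0,0,1],
], force=25)

```text
time_s: 34.22
ee_pos: [0.6119, -0.2132, 0.3005]
tool_rot: [[-0.148, 0.98, -0.136], [0.989, 0.146, -0.023], [-0.003, -0.138, -0.99]]
wrist_force: [3.2, -0.2, -0.7]
finger_gap: 0.0112
finger_force: 25.0
```

Run:
```python
from fast import *
s=check(); a0,r,y=angle(s); print(a0,r,y); P,B=s["ee_pos"],s["tool_rot"]; q0=s["qpos"]
json.dump(dict(p=P.tolist(),R=B.tolist()),open("cmd.json","w"))
n=31; th=np.linspace(a0,0.0,n+1)[1:]; off=P-hand(a0)
W=[(hand(a)+off*1.0,B) for a in th]+[(hand(0)+off,B)]; W=[(p-Z*.0025*k/n,M) for k,(p,M) in enumerate(W)]
q,Q,e,m=track(q0,W); print(e,m,Q[-1].round(0)); plan([(p,M,1,1) for p,M in W])
```

```text
t 34.23 tcp [ 0.6119 -0.2132  0.3005] err [-0.0001 -0.0014 -0.0006] rot 0.28 F [ 3.2 -0.2 -0.7] gap 0.0112 q [ 34.  32. -34.  91.  20.  71.   3.]
1.220968137799394 0.2571688077047625 -0.0012594365401782225
0.0007528616173336847 19.756116105120284 [ 37.  37. -21. 127.  37.  30.  -6.]
[[-0.0,-0.009,0.0045,0.0,0.0,0.0,1],[-0.0,-0.0178,0.0094,0.0,0.0,0.0,1],[-0.0,-0.0264,0.0146,0.0,0.0,0.0,1],[-0.0,-0.0348,0.0202,0.0,0.0,0.0,1],[-0.0,-0.043,0.0261,0.0,0.0,0.0,1],[-0.0001,-0.0509,0.0324,0.0,0.0,0.0,1],[-0.0001,-0.0586,0.0389,0.0,0.0,0.0,1],[-0.0001,-0.0661,0.0457,0.0,0.0,0.0,1]]
[[0.0,-0.0071,0.0072,0.0,0.0,0.0,1],[0.0,-0.014,0.0146,0.0,0.0,0.0,1],[0.0,-0.0206,0.0222,0.0,0.0,0.0,1],[0.0001,-0.0269,0.0302,0.0,0.0,0.0,1],[0.0001,-0.0328,0.0383,0.0,0.0,0.0,1],[0.0001,-0.0385,0.0467,0.0,0.0,0.0,1],[0.0001,-0.0438,0.0553,0.0,0.0,0.0,1],[0.0001,-0.0488,0.0641,0.0,0.0,0.0,1]]
[[-0.0,-0.0046,0.009,0.0,0.0,0.0,1],[0.0,-0.0089,0.0182,0.0,0.0,0.0,1],[0.0,-0.0128,0.0276,0.0,0.0,0.0,1],[0.0,-0.0163,0.037,0.0,0.0,0.0,1],[0.0001,-0.0195,0.0467,0.0,0.0,0.0,1],[0.0001,-0.0223,0.0564,0.0,0.0,0.0,1],[0.0001,-0.0247,0.0662,0.0,0.0,0.0,1],[0.0001,-0.0267,0.0762,0.0,0.0,0.0,1]]
[[0.0,-0.0016,0.01,0.0,0.0,0.0,1],[0.0001,-0.0029,0.02,0.0,0.0,0.0,1],[0.0001,-0.0037,0.0301,0.0,0.0,0.0,1],[0.0001,-0.0042,0.0402,0.0,0.0,0.0,1],[0.0001,-0.0042,0.0504,0.0,0.0,0.0,1],[0.0002,-0.0039,0.0605,0.0,0.0,0.0,1],[0.0002,-0.0032,0.0706,0.0,0.0,0.0,1],[0.0002,-0.0031,0.0707,0.0,0.0,0.0,1]]
```

play_rows([
  [0,-0.009,0.0045,0,0,0,1],
  [0,-0.0178,0.0094,0,0,0,1],
  [0,-0.0264,0.0146,0,0,0,1],
  [0,-0.0348,0.0202,0,0,0,1],
  [0,-0.043,0.0261,0,0,0,1],
  [0,-0.0509,0.0324,0,0,0,1],
  [0,-0.0586,0.0389,0,0,0,1],
  [0,-0.0661,0.0457,0,0,0,1],
])

```text
time_s: 35.22
ee_pos: [0.5397, -0.2239, 0.2636]
tool_rot: [[-0.148, 0.979, -0.138], [0.989, 0.146, -0.023], [-0.003, -0.14, -0.99]]
wrist_force: [2.6, 0.9, 1.8]
finger_gap: 0.0111
finger_force: 25.0
```

play_rows([
  [0,-0.0071,0.0072,0,0,0,1],
  [0,-0.014,0.0146,0,0,0,1],
  [0,-0.0206,0.0222,0,0,0,1],
  [0,-0.0269,0.0302,0,0,0,1],
  [0,-0.0328,0.0383,0,0,0,1],
  [0,-0.0385,0.0467,0,0,0,1],
  [0,-0.0438,0.0553,0,0,0,1],
  [0,-0.0488,0.0641,0,0,0,1],
])

```text
time_s: 36.22
ee_pos: [0.4833, -0.2325, 0.2068]
tool_rot: [[-0.148, 0.979, -0.138], [0.989, 0.146, -0.023], [-0.003, -0.14, -0.99]]
wrist_force: [1.6, 3.2, -0.1]
finger_gap: 0.0107
finger_force: 25.0
```

Smooth, low forces. The last two calls finish the closing.

play_rows([
  [0,-0.0046,0.009,0,0,0,1],
  [0,-0.0089,0.0182,0,0,0,1],
  [0,-0.0128,0.0276,0,0,0,1],
  [0,-0.0163,0.037,0,0,0,1],
  [0,-0.0195,0.0467,0,0,0,1],
  [0,-0.0223,0.0564,0,0,0,1],
  [0,-0.0247,0.0662,0,0,0,1],
  [0,-0.0267,0.0762,0,0,0,1],
])

```text
time_s: 37.22
ee_pos: [0.4471, -0.2381, 0.135]
tool_rot: [[-0.148, 0.979, -0.137], [0.989, 0.146, -0.023], [-0.003, -0.139, -0.99]]
wrist_force: [3.1, 4.6, -0.2]
finger_gap: 0.0117
finger_force: 25.0
```

play_rows([
  [0,-0.0016,0.01,0,0,0,1],
  [0,-0.0029,0.02,0,0,0,1],
  [0,-0.0037,0.0301,0,0,0,1],
  [0,-0.0042,0.0402,0,0,0,1],
  [0,-0.0042,0.0504,0,0,0,1],
  [0,-0.0039,0.0605,0,0,0,1],
  [0,-0.0032,0.0706,0,0,0,1],
  [0,-0.0031,0.0707,0,0,0,1],
])

```text
time_s: 38.22
ee_pos: [0.4352, -0.2411, 0.066]
tool_rot: [[-0.148, 0.98, -0.136], [0.989, 0.146, -0.025], [-0.004, -0.138, -0.99]]
wrist_force: [3.5, 0.2, 3.8]
finger_gap: 0.0113
finger_force: 25.0
```

Run:
```python
from fast import *
s=check(); print(angle(s)); P,B=s["ee_pos"],s["tool_rot"]; print("down 4mm",B.T@np.array([0,0,-.004]),"up",B.T@np.array([0,0,.1]))
im,d=env.grab_frame("side"); C=cloud("side",d); L=C-ctr
m=(d>0)&(np.abs(L@ex)<.09)&(np.abs(L@ey)<.09)&(C[...,2]>.07)&(C[...,2]<.14)
c=np.polyfit(L[m]@ex,C[m][:,2],1); print("hood top slope",m.sum(),c)
```

```text
t 38.23 tcp [ 0.4352 -0.2411  0.066 ] err [ 0.0001 -0.0011 -0.0003] rot 0.08 F [3.5 0.2 3.8] gap 0.0113 q [ 37.  38. -25. 123.  35.  34.  -7.]
(np.float64(-0.004161772360684761), np.float64(0.2557917472606364), np.float64(-0.0023535462449564416))
down 4mm [1.75494344e-05 5.53204166e-04 3.96152208e-03] up [-0.00043874 -0.0138301  -0.09903805]
hood top slope 7843 [-0.02554972  0.09354021]
```

play_rows([
  [0,0.0003,0.002,0,0,0,1],
  [0,0.0005,0.004,0,0,0,1],
  [0,0.0005,0.004,0,0,0,1],
  [0,0.0005,0.004,0,0,0,1],
])

```text
time_s: 38.78
ee_pos: [0.435, -0.2415, 0.0639]
tool_rot: [[-0.147, 0.98, -0.136], [0.989, 0.145, -0.027], [-0.006, -0.138, -0.99]]
wrist_force: [1.5, 0.5, 28.6]
finger_gap: 0.0111
finger_force: 25.0
```

Run:
```python
from fast import *
s=check(); print(angle(s))
def slope(d):
    C=cloud("side",d); L=C-ctr
    m=(d>0)&(np.abs(L@ex-.03)<.06)&(np.abs(L@ey+.03)<.06)&(C[...,2]>.08)&(C[...,2]<.115); return m.sum(),np.polyfit(L[m]@ex,C[m][:,2],1)
im,d=env.grab_frame("side"); print(slope(np.load("side0.npy")),slope(d))
```

```text
t 38.77 tcp [ 0.435  -0.2415  0.0639] err [-0.     -0.0015 -0.0025] rot 0.18 F [ 1.5  0.5 28.6] gap 0.0111 q [ 37.  38. -25. 123.  35.  34.  -7.]
(np.float64(-0.012549608514726883), np.float64(0.25594608833580046), np.float64(-0.0027208910133409672))
(np.int64(4647), array([-0.00611685,  0.0927164 ])) (np.int64(4306), array([-0.00459971,  0.09260638]))
```

The hood is hard shut: 28.6 N reaction, and the top slope matches the initial picture. Releasing and backing off.

play_rows([
  [0,-0.0003,-0.003,0,0,0,0.4],
  [0,-0.0003,-0.003,0,0,0,0.4],
  [0,-0.0003,-0.003,0,0,0,0.4],
  [0,-0.0003,-0.02,0,0,0,0.4],
  [0,-0.0003,-0.05,0,0,0,0.4],
  [0,-0.0003,-0.08,0,0,0,0.4],
  [0,-0.0003,-0.11,0,0,0,0.4],
  [0,-0.0003,-0.11,0,0,0,0.4],
])

```text
time_s: 39.83
ee_pos: [0.4504, -0.238, 0.1735]
tool_rot: [[-0.147, 0.98, -0.134], [0.989, 0.145, -0.025], [-0.005, -0.136, -0.991]]
wrist_force: [0.5, -0.3, -1.3]
finger_gap: 0.0276
finger_force: 0.0
```

Run:
```python
from fast import *
s=check()
def slope(d):
    C=cloud("side",d); L=C-ctr
    m=(d>0)&(np.abs(L@ex-.03)<.06)&(np.abs(L@ey+.03)<.06)&(C[...,2]>.08)&(C[...,2]<.115); return m.sum(),np.polyfit(L[m]@ex,C[m][:,2],1)
im,d=env.grab_frame("side"); sl=slope(d); print(sl)
if abs(sl[1][0])<.02 and s["ee_pos"][2]>.15: print(env.sign_off())
```

```text
t 39.83 tcp [ 0.4504 -0.238   0.1735] err [0.0153 0.002  0.1072] rot 0.16 F [ 0.5 -0.3 -1.3] gap 0.0276 q [ 42.  30. -32. 117.  26.  47.   1.]
(np.int64(4623), array([-0.00614306,  0.09268617]))
the job is handed in; nothing more can be done
None
```

The job is handed in at about 40 s of the 72 s limit: the canister stood about 9 mm from plate centre before closing, the knee is folded and the hood is shut with the arm clear; the judge's verdict was not shown.

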